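Seal the plaster rosettes on their drying domes

ROBOT

A 6-joint arm with a two-finger parallel gripper is mounted at the origin on the work surface. World frame = base frame: x ahead of the robot, y to its left, z up, the work surface at z = 0. Lengths are in m, angles in rad, forces in N, time in s.
With the tool pointing down it reaches from about 0.25 to 0.725 m from the base axis. Payload 4 kg.
Tool frame: the origin (TCP) lies on the centre line of the jaws, within the pads' length; the fingertips stand 22 mm ahead of it and the grasp point (between the pads) lies 3 mm ahead of it (bot.tip_reach is the distance from the TCP to the fingertips, in m); z points along the fingers, y is the line along which they close (so a half turn about z gives the same grasp; the last joint's range is limited). The gripper opens to 85 mm and grips with 20 to 120 N. Pads are 22 mm wide; open, the fingers measure 114 mm over their backs; the gripper's body (76 mm by 85 mm) begins 54 mm behind the grasp point. The pads swing forward as they close: fully open they stand 13 mm farther back than shut.
Start: joints at [1.148, 0.241, 0.005, 1.335, 0, 1.571], TCP at [0.205, 0.456, 0.253] pointing down, gripper open.
Joint ranges: [-2.72, 2.72], [-1.05, 1.87], [-1.09, 1.28], [-1.99, 2.15], [-1.42, 1.44], [-3.14, 3.14]. Speed limits (rad/s): [2.79, 2.79, 3.14, 3.14, 3.14, 3.14].

INTERFACE

Orientations are given as a unit quaternion [x, y, z, w].
In Python, from workcell import bot gives the robot as it stands. The module is installed in compiled form; this text tells all that it offers.
- The arm moves only by the tool apply_moves, never from a script. Its argument "commands" is a list of rows, each a list of 4 numbers: the shift along the tool's x, y, z scaled (see below), then the turn about the tool's z scaled (see below). In form: [[tx, ty, tz, roll], ...]. A call has exactly 5 rows; each row shifts and turns the commanded pose from where the row before left it, along the tool's axes as they then stand; what a row does not reach is not made up. The controller multiplies each number of a shift by 20 mm and each number of a turn by 60 degrees. A row lasts 1/12 s, in which the tool goes at most 41.7 mm and 7.16 degrees, less where a joint would pass 70% of its speed; a pose out of reach is approached as far as the arm can. A call with a number of a shift or a turn outside -1 to 1 is refused whole. A call with a gripper value outside its range is refused whole. "claw" is the closure, from 0 (fully open) to 1 (shut), set as the call begins (left out, the last holds). The fingers move at their own pace and stop on an object; the grip force is fixed at half the most. Time passes only in rows, so rows that do not move let the fingers close, or fill a call up. It gives the time, the measured TCP pose, the force, the opening and the grip force at its end, in the units of the state.
- bot.get_obs(): the state, without advancing time (a new reading comes with each control period).
- bot.camera(name): name is "scene" or "top" or "wrist"; returns a dict with "image" (384x512x3 uint8, blue, green, red), "camera_matrix" (3x3 intrinsics, pixels), "R" (3x3) and "t" (3): a world point X has camera coordinates R X + t. Camera axes: x right, y down, z forward; pixel columns grow to the right and rows downward; lengths in m; the calibration is good to about 2 mm. A picture is of the moment at which its call begins. There is no depth.
- bot.job_done(): hands the job in; it is judged then, once.
The state is a dict: "clock": time; "joint_pos": joint angles; "joint_vel": joint speeds; "tau": joint torques, N m; "eef_pos": TCP position; "tool_rot": TCP orientation; "ft_force": force on the tool from outside, world axes, zero at the start; "ft_torque": the same for the moment, N m; "grip_width": finger opening in m; "grasp_force": force on a finger pad.
Only numpy, scipy, OpenCV 4.12 (cv2) and the standard library are available. Lean on these libraries where they do the work, as an engineer would, in place of code of your own. Each camera call takes 0.05 s, during which the arm holds its last target. There are 200 camera calls.

TASK

Get the plaster rosettes sealed: balance each one face up and centred on top of a wooden dome of its own and let go, so that it sits there steady, touching nothing else. When all are up, take the spray wand and spray the rosettes one at a time from the largest to the smallest, pointing the nozzle at the rosette's middle from about 10 cm and holding it steady for 3 seconds, then lay the wand back flat with its handle on the rubber mat, leaving the rosettes balanced. The loose mixing cups (there may be one or two) must end up nested upright, pushed all the way down, in one stack in the cup that stands on the cork disc, and the plaster offcut lying among the work stays where it is.

Things in the scene. Friction and masses are not known exactly. Their poses are not given: they have to be found in the camera images.
- rosette_large: large round plaster rosette (may be absent): a disc 60 mm across and 20 mm thick, flat underneath, low petal relief (up to 5 mm more, look only) on its upper face; 70 g. Starts lying face up on the bench. Origin: centre of the underside; z out of the decorated face.
- rosette_medium: medium round plaster rosette (may be absent): a disc 50 mm across and 20 mm thick, flat underneath, low petal relief (up to 5 mm more, look only) on its upper face; 50 g. Starts lying face up on the bench. Origin: centre of the underside; z out of the decorated face.
- rosette_small: small round plaster rosette (may be absent): a disc 40 mm across and 20 mm thick, flat underneath, low petal relief (up to 5 mm more, look only) on its upper face; 35 g. Starts lying face up on the bench. Origin: centre of the underside; z out of the decorated face.
- dome_a: turned wooden dome fixed to the bench, one of three alike: a 90 mm wide, 30 mm high round foot carrying a hemisphere of 45 mm radius; top 75 mm above the bench. Origin: centre of the underside, z up.
- dome_a_top (a point): highest point of that dome's curved top, 75 mm above the bench.
- dome_b: turned wooden dome fixed to the bench, one of three alike: a 90 mm wide, 30 mm high round foot carrying a hemisphere of 45 mm radius; top 75 mm above the bench. Origin: centre of the underside, z up.
- dome_b_top (a point): highest point of that dome's curved top, 75 mm above the bench.
- dome_c: turned wooden dome fixed to the bench, one of three alike: a 90 mm wide, 30 mm high round foot carrying a hemisphere of 45 mm radius; top 75 mm above the bench. Origin: centre of the underside, z up.
- dome_c_top (a point): highest point of that dome's curved top, 75 mm above the bench.
- cup_base: grey straight tapered mixing cup, 60 mm high, 60 mm outside diameter at the rim and 40 mm at the foot, wall 2.5 mm, thick bottom 24 mm (so a cup nested in another stands 24 mm higher); origin: centre of the underside, z up. The one standing on the cork disc; 90 g, always present.
- cup_a: grey straight tapered mixing cup, 60 mm high, 60 mm outside diameter at the rim and 40 mm at the foot, wall 2.5 mm, thick bottom 24 mm (so a cup nested in another stands 24 mm higher); origin: centre of the underside, z up. Loose on the bench, upright, empty, 60 g; may be absent.
- cup_b: grey straight tapered mixing cup, 60 mm high, 60 mm outside diameter at the rim and 40 mm at the foot, wall 2.5 mm, thick bottom 24 mm (so a cup nested in another stands 24 mm higher); origin: centre of the underside, z up. Loose on the bench, upright, empty, 60 g; may be absent.
- cork_disc: fixed cork disc, 100 mm across, 3 mm thick, under the bottom cup; origin: centre of its underside.
- wand: spray wand lying on the rubber mat: grey box-shaped handle 110 x 34 x 24 mm (x, y, z) with a thin brass lance from its +x end, bent downwards, total reach 119 mm from the origin along +x, highest point of the lance 50 mm; about 140 g. Origin: centre of the handle's underside, x along the handle towards the lance, z up. Grip it across the 34 mm width at the origin.
- nozzle (a point): mouth of the wand's nozzle, at (117, 0, 27) mm in the wand's frame. Its x axis is the direction of spray: forwards and 45 degrees downwards ((0.707, 0, -0.707) in the wand's frame); y is the wand's y.
- spray_mat: fixed black rubber mat 220 x 120 x 4 mm (x, y, z) that the wand lies on; origin: centre of its underside, x along its length, z up.
- offcut: bystander: plaster offcut 55 x 35 x 35 mm lying among the work; origin: centre of its underside.
Not all that is in view belongs to the job. Leave any green or orange look-alike of the rosette_large alone.

How it is judged:
By the outcome, as a careful person would: the job done as asked, in the order asked, and still so for the second after the job is handed in, with the robot touching nothing.
Of rosette_large, rosette_medium, rosette_small only 2 to 3 are there at a start; the rules pass over those that are not, and their reading is None.
Of cup_a, cup_b only 1 to 2 are there at a start; the rules pass over those that are not, and their reading is None.
At some moment in a run one of cup_a, cup_b, wand may be knocked a few centimetres aside while the robot is not near it.
It also fails if it takes over 208 s, if anything falls off the work surface, if the arm or the gripper's body presses on something with over 40 N, if the wrist force passes 120 N, or if a joint passes its speed limit or range.

## Working session

There is one attempt and no reset: what is moved stays moved. The work goes in short steps, Python scripts to look and compute and a tool call to move; the robot and the scene stay as the last step left them, time stands still between calls to the robot, and variables do not carry over. Pictures are saved under pics/ and viewed, at most 14 in all, crops included, and the job is handed in when it is done.

Besides the shell and the picture viewer there is one more tool, called after "Emit:" as name(argument=value, ...) on one line, values as JSON. apply_moves: Moves the arm, as the interface text tells. Shifts and turns lie within -1 to 1; 1 stands for 20 mm of shift or 60 degrees of turn. Its arguments: {"type":"object","properties":{"commands":{"type":"array","items":{"type":"array","items":{"type":"number","minimum":-1,"maximum":1}}},"claw":{"type":"number"}},"required":["commands"]}

```bash
mkdir -p pics; cat > h.py <<'E'
import numpy as np, cv2
from workcell import bot
def cam(n):
    c=bot.camera(n); return c
def save(c,f): cv2.imwrite('pics/'+f,c['image'])
def ray(c,u,v,z):
    K,R,t=[np.array(c[k]) for k in('camera_matrix','R','t')]
    d=R.T@np.linalg.inv(K)@np.array([u,v,1]); o=-R.T@t
    return o+d*(z-o[2])/d[2]
def proj(c,X):
    K,R,t=[np.array(c[k]) for k in('camera_matrix','R','t')]
    p=K@(R@np.array(X)+t); return p[:2]/p[2]
E
python3 - <<'E'
from h import *
import pickle
a=cam('scene');b=cam('top')
pickle.dump((a,b),open('c0.pkl','wb'))
cv2.imwrite('pics/t0.png',cv2.resize(b['image'],(800,600)))
cv2.imwrite('pics/s0.png',cv2.resize(a['image'],(800,600)))
for c in(a,b): print(np.round(c['camera_matrix'],1).tolist(),np.round(c['R'],3).tolist(),np.round(c['t'],3))
print(bot.get_obs())
E
```

```text
[[406.6, 0.0, 254.0], [0.0, 406.6, 196.2], [0.0, 0.0, 1.0]] [[-0.628, 0.778, -0.012], [0.665, 0.529, -0.528], [-0.404, -0.34, -0.849]] [ 0.316 -0.299  1.302]
[[476.2, 0.0, 255.5], [0.0, 476.2, 190.6], [0.0, 0.0, 1.0]] [[-0.022, -1.0, -0.006], [-0.982, 0.023, -0.189], [0.189, 0.002, -0.982]] [0.003 0.534 1.388]
{'clock': 0.1, 'joint_pos': array([ 1.14798815e+00,  2.41327148e-01,  3.81522221e-03,  1.33524578e+00,
       -2.32370470e-05,  1.57081154e+00]), 'joint_vel': array([ 7.28225735e-04, -1.94787261e-03,  2.67127500e-03, -1.03525567e-03,
        2.14274986e-05,  4.97370318e-04]), 'tau': array([ 1.58990447e-04, -3.73138797e+01,  2.53010058e+01,  1.08510547e-02,
       -4.28018086e-05,  5.07560287e-06]), 'eef_pos': array([0.20493667, 0.45545456, 0.25249053]), 'tool_rot': array([ 2.09840259e-01,  9.77735191e-01, -9.61297524e-04, -1.94414098e-04]), 'ft_force': array([ 0.32297691, -0.86550595, -1.10668848]), 'ft_torque': array([ 0.0190716 , -0.0165885 , -0.00649864]), 'grasp_force': 0.0, 'grip_width': 0.08563343423105907}
```

View pics/t0.png

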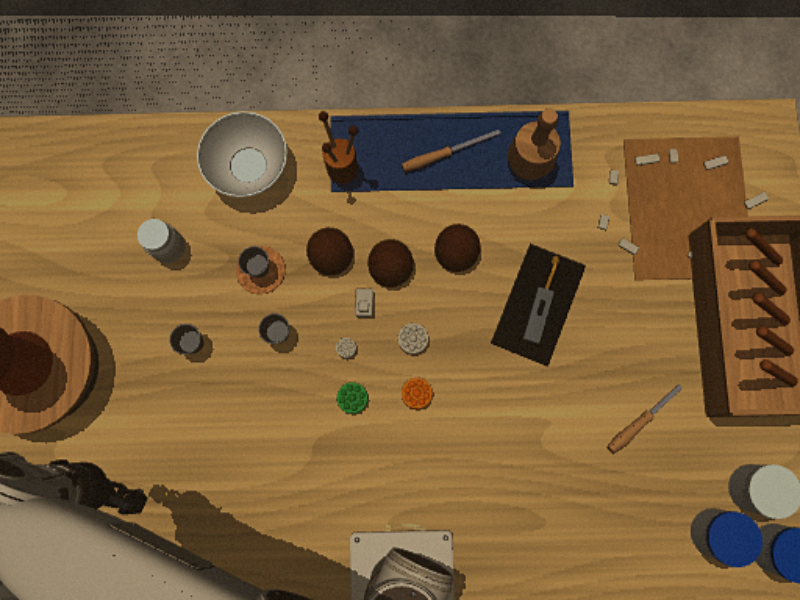

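View pics/s0.png

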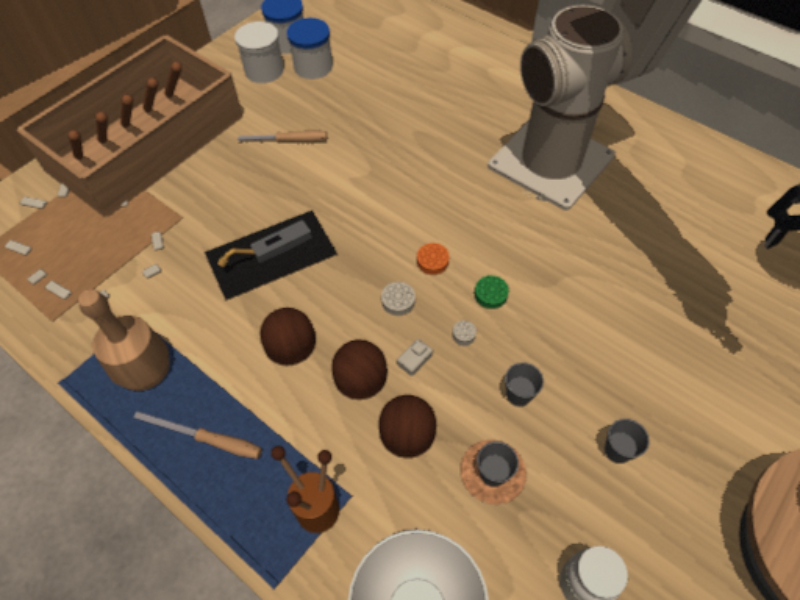

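Top view (800 px scale): white rosettes are a large one at (413,339) and a small one at (346,348). The green (352,398) and orange (417,393) discs are look-alikes to leave alone. The domes are at (330,250), (390,263) and (458,248). The base cup on cork is at (258,265), with loose cups at (185,340) and (274,329); the white jar at (155,240) and the bowl are not cups. The wand is at (540,315) on its mat with the lance towards (555,258), and the offcut is at (365,303). Next I'll fit positions and check them in a crop.

```bash
cat >> h.py <<'E'
from scipy.optimize import minimize
TH=np.linspace(0,2*np.pi,48,endpoint=False)
def ring(r,z): return np.c_[r*np.cos(TH),r*np.sin(TH),0*TH+z]
SH={'ros':lambda r:np.r_[ring(r,0),ring(r,.02)],
 'dome':lambda r:np.vstack([ring(.045,0)]+[ring(.045*np.cos(a),.03+.045*np.sin(a)) for a in np.linspace(0,1.5,12)]),
 'rim':lambda r:ring(.030,.06),'rimin':lambda r:ring(.0275,.06)}
def hull(c,P,xy,z0=0):
    q=P+np.array([xy[0],xy[1],z0]); return cv2.convexHull(np.array([proj(c,x) for x in q],np.float32))
def edge(c,P,xy,z0=0,sign=None):
    # mean gradient magnitude of luminance+colour across the hull outline
    h=hull(c,P,xy,z0)[:,0]; n=len(h); m=h.mean(0)
    pts=np.vstack([h[i]+(h[(i+1)%n]-h[i])*f for i in range(n) for f in np.linspace(0,1,4,endpoint=False)])
    d=pts-m; d/=np.linalg.norm(d,axis=1)[:,None]
    im=cv2.GaussianBlur(c['image'],(0,0),.7).astype(np.float32)
    def s(p): return cv2.remap(im,p[:,:1].astype(np.float32),p[:,1:].astype(np.float32),cv2.INTER_LINEAR)[:,0]
    g=s(pts+1.2*d)-s(pts-1.2*d)
    g=g.sum(1)*(sign or 1)
    return np.clip(g,-60,250).mean()
def fit(cs,P,xy,z0=0,sign=1,rng=.012):
    best=None
    for step,r in((.002,rng),(.0005,.002)):
        c0=np.array(xy if best is None else best[1]); best=None
        for dx in np.arange(-r,r+1e-6,step):
            for dy in np.arange(-r,r+1e-6,step):
                v=sum(edge(c,P,c0+[dx,dy],z0,sign) for c in cs)
                if best is None or v>best[0]: best=(v,c0+[dx,dy])
    return best
E
cat > m.py <<'E'
from h import *
import pickle
a,b=pickle.load(open('c0.pkl','rb'))
f=1/1.5625
L=[('large','ros',.03,413,339,.02,-1,0),('small','ros',.02,346,348,.02,-1,0),
('domeL','dome',0,330,250,.05,1,0),('domeM','dome',0,390,263,.05,1,0),('domeR','dome',0,458,248,.05,1,0),
('cupbase','rim',0,254,260,.063,1,.003),('cupL','rim',0,182,338,.06,1,0),('cupR','rim',0,272,326,.06,1,0)]
im=[a['image'].copy(),b['image'].copy()]
im=[cv2.resize(i,None,fx=3,fy=3,interpolation=cv2.INTER_CUBIC) for i in im]
for n,s,r,u,v,z,sg,z0 in L:
    xy=ray(b,u*f,v*f,z)[:2]
    P=SH[s](r); out=[]
    for cs in((a,),(b,),(a,b)):
        q=fit(cs,P,xy,z0,sg,.014); out.append((np.round(q[0]),np.round(q[1],4).tolist()))
    print(n,np.round(xy,3),out)
    for i,c in enumerate((a,b)): cv2.polylines(im[i],[np.int32(3*hull(c,P,out[2][1],z0)+1)],True,(0,255,255),1)
cv2.imwrite('pics/m1.png',im[1][400:750,280:960])
cv2.imwrite('pics/m0.png',im[0][420:1000,450:1250])
print(bot.tip_reach)
E
python3 m.py
```

```text
large [ 0.457 -0.034] [(np.float32(62.0), [0.4514, -0.0399]), (np.float32(79.0), [0.4629, -0.0329]), (np.float32(74.0), [0.4629, -0.0334])]
small [0.443 0.097] [(np.float32(56.0), [0.4352, 0.0938]), (np.float32(68.0), [0.4482, 0.1008]), (np.float32(59.0), [0.4487, 0.1008])]
domeL [0.633 0.124] [(np.float32(243.0), [0.6389, 0.1297]), (np.float32(192.0), [0.6384, 0.1282]), (np.float32(432.0), [0.6389, 0.1292])]
domeM [0.604 0.007] [(np.float32(244.0), [0.6114, 0.0086]), (np.float32(189.0), [0.6114, 0.0076]), (np.float32(432.0), [0.6114, 0.0081])]
domeR [ 0.631 -0.127] [(np.float32(245.0), [0.6405, -0.1257]), (np.float32(209.0), [0.6395, -0.1272]), (np.float32(449.0), [0.64, -0.1262])]
cupbase [0.613 0.27 ] [(np.float32(120.0), [0.6195, 0.273]), (np.float32(98.0), [0.6095, 0.2705]), (np.float32(175.0), [0.613, 0.2725])]
cupL [0.464 0.406] [(np.float32(117.0), [0.4801, 0.3947]), (np.float32(124.0), [0.4616, 0.3982]), (np.float32(217.0), [0.4641, 0.4012])]
cupR [0.483 0.235] [(np.float32(122.0), [0.4952, 0.2333]), (np.float32(119.0), [0.4772, 0.2303]), (np.float32(210.0), [0.4797, 0.2318])]
0.022
```

View pics/m1.png

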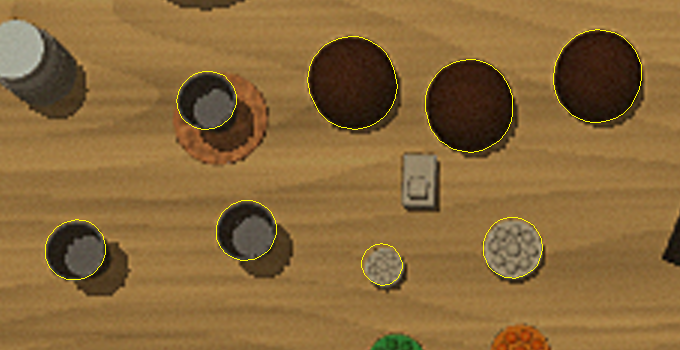

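View pics/m0.png

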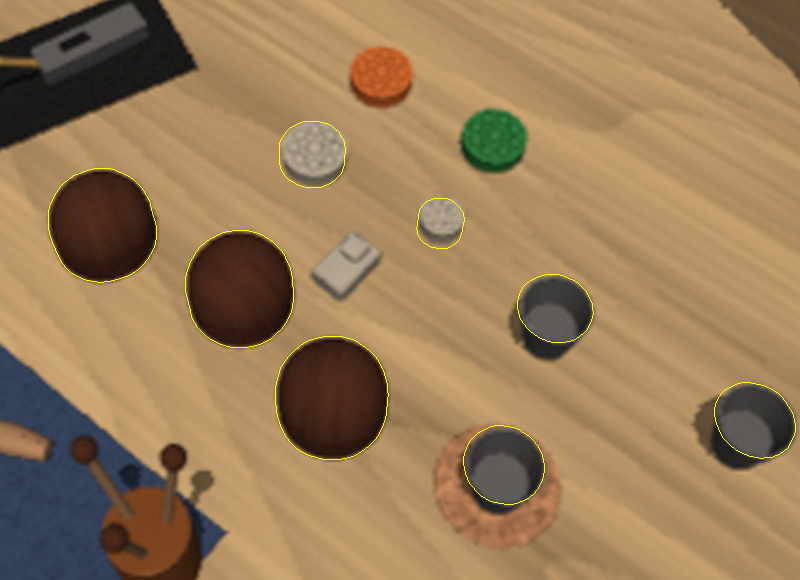

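Domes, rosettes and cups fit well. I chose the white discs at (413,339) and (346,348), not the green and orange ones. First, align the tool with the world axes.

Emit:
apply_moves(commands=[[0,0,0,-0.1],[0,0,0,-0.1],[0,0,0,-0.1],[0,0,0,-0.103],[0,0,0,0]], claw=0)

```text
clock: 0.52
eef_pos: [0.205, 0.4557, 0.2528]
tool_rot: [-0.0, 1.0, -0.001, -0.0]
ft_force: [-0.1, 0.4, 0.1]
grip_width: 0.0856
grasp_force: 0.0
```

Emit:
apply_moves(commands=[[-1,-0.3,0,0],[-1,-0.3,0,0],[-1,-0.3,0,0],[-1,-0.3,0,0],[-1,-0.3,0,0]])

```text
clock: 0.93
eef_pos: [0.3058, 0.4254, 0.253]
tool_rot: [0.002, 1.0, -0.0, -0.0]
ft_force: [0.6, 0.1, 0.2]
grip_width: 0.085
grasp_force: 0.0
```

```bash
python3 -c "
from workcell import bot
o=bot.get_obs();print(o['joint_pos'],o['tool_rot'],o['eef_pos'])"
```

```text
[9.47463121e-01 2.88835169e-01 6.86094532e-02 1.35131133e+00
 2.02041039e-05 9.51068193e-01] [ 1.80253843e-03  9.99998307e-01 -2.95217435e-04 -2.23867149e-04] [0.30583116 0.42539379 0.2529713 ]
```

Emit:
apply_moves(commands=[[-1,-0.15,0.2,0],[-1,-0.15,0.2,0],[-1,-0.15,0.2,0],[-1,-0.15,0.2,0],[-1,-0.15,0.2,0]])

```text
clock: 1.35
eef_pos: [0.4059, 0.4104, 0.2327]
tool_rot: [0.002, 1.0, -0.0, -0.0]
ft_force: [-0.1, 0.3, -0.4]
grip_width: 0.0852
grasp_force: 0.0
```

Emit:
apply_moves(commands=[[-1,-0.15,0.2,0],[-1,-0.15,0.2,0],[-0.9,-0.16,0.2,0],[0,0,0,0],[0,0,0,0]])

```text
clock: 1.77
eef_pos: [0.4634, 0.4009, 0.2201]
tool_rot: [0.002, 1.0, -0.001, -0.001]
ft_force: [-0.3, -0.1, -0.2]
grip_width: 0.0855
grasp_force: 0.0
```

```bash
cat > w.py <<'E'
import sys
from h import *
# usage: w.py file shape x y z0 sign r
c=cam('wrist'); f,s,x,y,z0,sg,r=sys.argv[1:8]
P=SH[s](float(r)); q=fit((c,),P,[float(x),float(y)],float(z0),float(sg),.014)
t=cam('top'); q2=fit((t,),P,[float(x),float(y)],float(z0),float(sg),.014)
sc=cam('scene'); q3=fit((sc,),P,[float(x),float(y)],float(z0),float(sg),.014)
print('wrist',q,'top',q2,'scene',q3, bot.get_obs()['eef_pos'])
im=c['image'].copy(); cv2.polylines(im,[np.int32(hull(c,P,q[1],float(z0)))],True,(0,255,255),1)
cv2.imwrite('pics/'+f,im)
E
python3 w.py w1.png rim .464 .401 0 1 0
```

```text
wrist (np.float32(83.53106), array([0.46  , 0.4025])) top (np.float32(64.713615), array([0.461 , 0.3975])) scene (np.float32(103.93374), array([0.48 , 0.395])) [0.46234293 0.40175669 0.22137355]
```

View pics/w1.png

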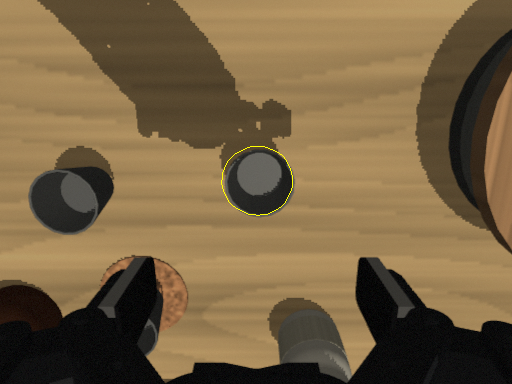

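The wrist view shows cup L's rim centred at about (259,182), matching the fit. Descending to grip it near the rim.

Emit:
apply_moves(commands=[[0,0,1,0],[0,0,1,0],[0,0,1,0],[0,0,1,0],[0,0,1,0]])

```text
clock: 2.33
eef_pos: [0.4622, 0.4022, 0.1212]
tool_rot: [0.0, 1.0, 0.0, 0.0]
ft_force: [-0.0, -0.5, 0.3]
grip_width: 0.0854
grasp_force: 0.0
```

Emit:
apply_moves(commands=[[0,0,1,0],[0,0,1,0],[0,0,0.8,0],[0,0,0.3,0],[0,0,0,0]])

```text
clock: 2.75
eef_pos: [0.4614, 0.4011, 0.0579]
tool_rot: [0.0, 1.0, -0.001, -0.001]
ft_force: [0.1, -0.2, 0.4]
grip_width: 0.0855
grasp_force: 0.0
```

Emit:
apply_moves(commands=[[0,0,0,0],[0,0,0,0],[0,0,0,0],[0,0,0,0],[0,0,0,0]], claw=1)

```text
clock: 3.17
eef_pos: [0.4642, 0.4027, 0.062]
tool_rot: [0.0, 1.0, 0.001, 0.002]
ft_force: [-0.5, -0.0, 4.8]
grip_width: 0.0561
grasp_force: 62.5
```

Emit:
apply_moves(commands=[[0,0,0,0],[0,0,0,0],[0,0,0,0],[0,0,0,0],[0,0,0,0]])

```text
clock: 3.58
eef_pos: [0.4642, 0.4027, 0.062]
tool_rot: [0.0, 1.0, 0.002, 0.002]
ft_force: [-0.7, -0.5, 5.0]
grip_width: 0.0564
grasp_force: 62.5
```

Emit:
apply_moves(commands=[[0,0,-1,0],[0,0,-1,0],[0,0,-1,0],[0,0,-1,0],[0,0,-1,0]])

```text
clock: 4.0
eef_pos: [0.4633, 0.4017, 0.1613]
tool_rot: [0.0, 1.0, 0.001, 0.001]
ft_force: [-0.1, -0.4, -1.5]
grip_width: 0.056
grasp_force: 63.7
```

Emit:
apply_moves(commands=[[-0.95,-0.82,0,0],[-0.95,-0.82,0,0],[-0.95,-0.82,0,0],[-0.95,-0.82,0,0],[-0.95,-0.82,0,0]])

```text
clock: 4.42
eef_pos: [0.5591, 0.3189, 0.1606]
tool_rot: [0.0, 1.0, 0.0, 0.001]
ft_force: [0.5, 0.6, -0.4]
grip_width: 0.056
grasp_force: 63.7
```

Emit:
apply_moves(commands=[[-0.95,-0.82,0,0],[-0.95,-0.82,0,0],[-0.95,-0.82,0,0],[0,0,0,0],[0,0,0,0]])

```text
clock: 4.83
eef_pos: [0.6162, 0.269, 0.1599]
tool_rot: [0.002, 1.0, 0.0, 0.0]
ft_force: [-0.9, 0.8, -0.3]
grip_width: 0.0564
grasp_force: 63.7
```

```bash
python3 - <<'E'
from h import *
a=cam('scene');b=cam('top');w=cam('wrist')
o=bot.get_obs()['eef_pos'];print(o)
z=o[2]-.062
def crop(c,X,k=4,s=50):
    u,v=np.int32(proj(c,X)); u=np.clip(u,s,511-s);v=np.clip(v,s,383-s)
    return cv2.resize(c['image'][v-s:v+s,u-s:u+s],(400,400),interpolation=cv2.INTER_CUBIC)
cv2.imwrite('pics/n1.png',np.hstack([crop(a,[.613,.2725,.06]),crop(b,[.613,.2725,.06])]))
P=SH['rim'](0)
for c in(a,b): print('held',fit((c,),P,o[:2]-[.002,0],z,1,.01))
C=ring(.05,.003)
for c in(a,b): print('cork',fit((c,),C,[.613,.2725],0,1,.014))
E
```

```text
[0.61442163 0.27093193 0.15973936]
held (np.float32(37.086002), array([0.62442163, 0.27893193]))
held (np.float32(26.84812), array([0.62442163, 0.25893193]))
cork (np.float32(24.754065), array([0.6105, 0.272 ]))
cork (np.float32(13.026871), array([0.617, 0.267]))
```

View pics/n1.png

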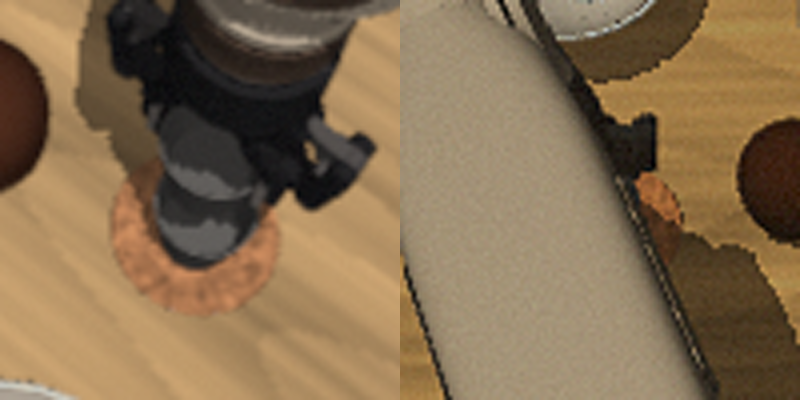

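The held cup is above the base cup. Lowering it.

Emit:
apply_moves(commands=[[0,0,0.8,0],[0,0,0.8,0],[0,0,0.6,0],[0,0,0.5,0],[0,0,0.4,0]])

```text
clock: 5.4
eef_pos: [0.6142, 0.271, 0.097]
tool_rot: [-0.0, 1.0, -0.0, -0.0]
ft_force: [0.0, 0.2, 0.1]
grip_width: 0.0561
grasp_force: 64.3
```

Emit:
apply_moves(commands=[[0,0,0.25,0],[0,0,0.15,0],[0,0,0.1,0],[0,0,0,0],[0,0,0,0]])

```text
clock: 5.82
eef_pos: [0.6158, 0.2716, 0.0897]
tool_rot: [0.0, 1.0, 0.001, 0.001]
ft_force: [-1.6, 0.7, 4.7]
grip_width: 0.0558
grasp_force: 64.8
```

Emit:
apply_moves(commands=[[0,0,0.1,0],[0,0,0.05,0],[0,0,0,0],[0,0,0,0],[0,0,0,0]])

```text
clock: 6.23
eef_pos: [0.6167, 0.272, 0.0894]
tool_rot: [-0.0, 1.0, 0.002, 0.003]
ft_force: [-2.3, 0.3, 14.0]
grip_width: 0.056
grasp_force: 65.4
```

Emit:
apply_moves(commands=[[0,0,0,0],[0,0,0,0],[0,0,0,0],[0,0,0,0],[0,0,0,0]], claw=0)

```text
clock: 6.65
eef_pos: [0.6148, 0.2701, 0.0837]
tool_rot: [0.0, 1.0, -0.0, -0.0]
ft_force: [-0.2, -0.6, -0.1]
grip_width: 0.0855
grasp_force: 0.0
```

Emit:
apply_moves(commands=[[0,0,-0.4,0],[0,0,-1,0],[0,0,-1,0],[0,0,-1,0],[0,0,-1,0]])

```text
clock: 7.07
eef_pos: [0.615, 0.2702, 0.1735]
tool_rot: [0.0, 1.0, -0.0, -0.0]
ft_force: [0.2, 0.0, 0.6]
grip_width: 0.0854
grasp_force: 0.0
```

Emit:
apply_moves(commands=[[0.9,-0.26,-0.7,0],[0.9,-0.26,-0.7,0],[0.9,-0.26,-0.7,0],[0.9,-0.26,0,0],[0.9,-0.26,0,0]])

```text
clock: 7.48
eef_pos: [0.5249, 0.2443, 0.2162]
tool_rot: [0.0, 1.0, 0.001, 0.001]
ft_force: [-1.1, -0.4, 0.8]
grip_width: 0.0855
grasp_force: 0.0
```

Emit:
apply_moves(commands=[[0.9,-0.26,0,0],[0.9,-0.26,0,0],[0.7,-0.2,0,0],[0,0,0,0],[0,0,0,0]])

```text
clock: 7.9
eef_pos: [0.475, 0.23, 0.2152]
tool_rot: [0.0, 1.0, 0.0, 0.001]
ft_force: [0.5, 0.1, 0.3]
grip_width: 0.0851
grasp_force: 0.0
```

```bash
python3 w.py w2.png rim .480 .232 0 1 0; python3 - <<'E'
from h import *
P=SH['rim'](0); w=cam('wrist'); a=cam('scene')
for n,c in(('w',w),('a',a)):
  for z0 in(.027,.035): print(n,z0,fit((c,),P,[.614,.2725],z0,1,.014))
im=cv2.imread('pics/w2.png'); k=cv2.resize(a['image'][180:360,250:490],(512,384))
cv2.imwrite('pics/w2.png',cv2.resize(np.hstack([im,k]),(800,300)))
E
```

```text
wrist (np.float32(83.73017), array([0.4765, 0.2325])) top (np.float32(43.948475), array([0.464, 0.216])) scene (np.float32(126.28556), array([0.4955, 0.2335])) [0.47594716 0.23028859 0.21457713]
w 0.027 (np.float32(66.13399), array([0.6085, 0.2745]))
w 0.035 (np.float32(54.90741), array([0.6  , 0.274]))
a 0.027 (np.float32(114.396034), array([0.617 , 0.2745]))
a 0.035 (np.float32(118.51788), array([0.6195, 0.275 ]))
```

View pics/w2.png

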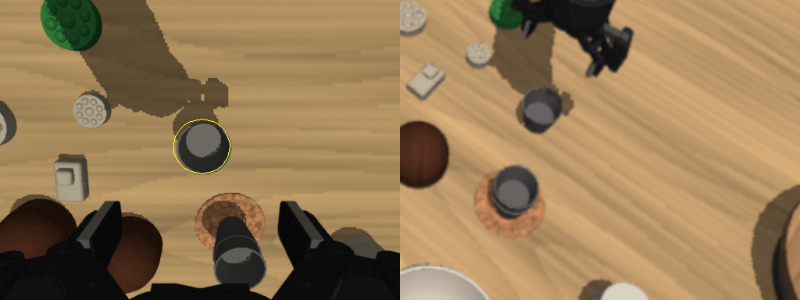

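Cup L is nested (right panel). The second cup's rim is found at (.4775,.232). Picking it up and nesting it.

Emit:
apply_moves(commands=[[-0.08,0.08,1,0],[0,0,1,0],[0,0,1,0],[0,0,1,0],[0,0,1,0]])

```text
clock: 8.57
eef_pos: [0.4771, 0.2317, 0.1132]
tool_rot: [0.0, 1.0, 0.0, 0.0]
ft_force: [-0.3, -0.4, -0.2]
grip_width: 0.0851
grasp_force: 0.0
```

Emit:
apply_moves(commands=[[0,0,1,0],[0,0,1,0],[0,0,0.6,0],[0,0,0.2,0],[0,0,0,0]])

```text
clock: 8.98
eef_pos: [0.4761, 0.2312, 0.0569]
tool_rot: [0.0, 1.0, -0.001, -0.001]
ft_force: [-0.3, 0.1, 0.1]
grip_width: 0.085
grasp_force: 0.0
```

Emit:
apply_moves(commands=[[0,0,0,0],[0,0,0,0],[0,0,0,0],[0,0,0,0],[0,0,0,0]], claw=1)

```text
clock: 9.4
eef_pos: [0.4778, 0.2322, 0.06]
tool_rot: [0.0, 1.0, 0.001, 0.002]
ft_force: [0.1, 0.3, 6.1]
grip_width: 0.0559
grasp_force: 63.2
```

Emit:
apply_moves(commands=[[0,0,-1,0],[0,0,-1,0],[0,0,-1,0],[0,0,-1,0],[0,0,-1,0]])

```text
clock: 9.82
eef_pos: [0.4764, 0.2315, 0.1594]
tool_rot: [0.0, 1.0, 0.0, 0.0]
ft_force: [0.3, -0.3, -0.6]
grip_width: 0.0562
grasp_force: 63.8
```

Emit:
apply_moves(commands=[[-0.6,0.1,-1,0],[-0.8,0.3,0,0],[-0.9,0.3,0,0],[-0.9,0.3,0,0],[-0.9,0.3,0,0]])

```text
clock: 10.23
eef_pos: [0.5593, 0.2577, 0.1788]
tool_rot: [0.0, 1.0, 0.0, 0.0]
ft_force: [-0.0, 0.8, -0.5]
grip_width: 0.0561
grasp_force: 63.8
```

Emit:
apply_moves(commands=[[-0.9,0.3,0,0],[-0.9,0.3,0,0],[-0.9,0.25,0,0],[0,0,0,0],[0,0,0,0]])

```text
clock: 10.65
eef_pos: [0.6128, 0.2743, 0.1775]
tool_rot: [0.001, 1.0, -0.0, -0.001]
ft_force: [-0.5, -0.8, -0.6]
grip_width: 0.0557
grasp_force: 63.8
```

Emit:
apply_moves(commands=[[-0.1,-0.13,0.6,0],[0,0,0.8,0],[0,0,0.6,0],[0,0,0.5,0],[0,0,0.4,0]])

```text
clock: 11.07
eef_pos: [0.6134, 0.2715, 0.1195]
tool_rot: [0.0, 1.0, -0.0, -0.001]
ft_force: [-0.5, -0.6, -0.1]
grip_width: 0.0554
grasp_force: 63.9
```

Emit:
apply_moves(commands=[[0,0,0.2,0],[0,0,0.15,0],[0,0,0.1,0],[0,0,0,0],[0,0,0,0]])

```text
clock: 11.48
eef_pos: [0.6148, 0.2721, 0.1119]
tool_rot: [0.0, 1.0, 0.0, 0.0]
ft_force: [-0.9, 0.3, -0.5]
grip_width: 0.0557
grasp_force: 63.8
```

Emit:
apply_moves(commands=[[0,0,0.1,0],[0,0,0.1,0],[0,0,0.05,0],[0,0,0,0],[0,0,0,0]])

```text
clock: 11.9
eef_pos: [0.6162, 0.2722, 0.1111]
tool_rot: [0.0, 1.0, 0.001, 0.003]
ft_force: [-4.8, -1.9, 14.5]
grip_width: 0.0559
grasp_force: 65.1
```

Emit:
apply_moves(commands=[[0,0,0,0],[0,0,0,0],[0,0,0,0],[0,0,0,0],[0,0,0,0]], claw=0)

```text
clock: 12.32
eef_pos: [0.6145, 0.2717, 0.1057]
tool_rot: [0.0, 1.0, -0.0, -0.0]
ft_force: [0.7, -1.4, -0.3]
grip_width: 0.0854
grasp_force: 0.0
```

Emit:
apply_moves(commands=[[0,0,-0.4,0],[0,0,-1,0],[0,0,-1,0],[0,0,-1,0],[0,0,-1,0]])

```text
clock: 12.73
eef_pos: [0.6146, 0.2718, 0.1955]
tool_rot: [0.0, 1.0, -0.0, -0.0]
ft_force: [0.0, -0.5, -0.3]
grip_width: 0.085
grasp_force: 0.0
```

Emit:
apply_moves(commands=[[0.5,-1,0,0],[0.5,-1,0,0],[0.5,-1,0,0],[0.5,-1,0,0],[0.5,-1,0,0]])

```text
clock: 13.15
eef_pos: [0.5641, 0.1711, 0.1948]
tool_rot: [0.0, 1.0, 0.0, 0.0]
ft_force: [0.7, -0.6, -0.4]
grip_width: 0.0856
grasp_force: 0.0
```

Emit:
apply_moves(commands=[[0.5,-1,0,0],[0.5,-1,0,0],[0.5,-1,0,0],[0.5,-1,0,0],[0.5,-1,0,0]])

```text
clock: 13.57
eef_pos: [0.514, 0.071, 0.1949]
tool_rot: [0.0, 1.0, 0.0, 0.0]
ft_force: [0.2, 0.4, -0.1]
grip_width: 0.0856
grasp_force: 0.0
```

Emit:
apply_moves(commands=[[0.5,-1,0,0],[0.5,-1,0,0],[0.5,-1,0,0],[0.5,-1,0,0],[0.5,-1,0,0]])

```text
clock: 13.98
eef_pos: [0.464, -0.0289, 0.195]
tool_rot: [0.0, 1.0, -0.0, 0.0]
ft_force: [0.7, -0.8, -0.4]
grip_width: 0.0853
grasp_force: 0.0
```

Emit:
apply_moves(commands=[[0,-0.2,0,0],[0,0,0,0],[0,0,0,0],[0,0,0,0],[0,0,0,0]])

```text
clock: 14.4
eef_pos: [0.4649, -0.0312, 0.1943]
tool_rot: [-0.0, 1.0, 0.0, 0.0]
ft_force: [-0.1, 0.0, 0.1]
grip_width: 0.0856
grasp_force: 0.0
```

```bash
python3 w.py w3.png ros .463 -.0334 0 -1 .03; python3 - <<'E'
from h import *
P=SH['rim'](0); a=cam('scene'); b=cam('top')
for n,c in(('a',a),('b',b)):
  for z0 in(.051,.063): print(n,z0,fit((c,),P,[.614,.2725],z0,1,.014))
im=cv2.imread('pics/w3.png'); k=cv2.resize(a['image'][180:360,250:490],(512,384))
k2=cv2.resize(b['image'][120:240,100:260],(512,384))
cv2.imwrite('pics/w3.png',cv2.resize(np.hstack([im,k,k2]),(800,200)))
w=cam('wrist')['image']
cv2.imwrite('pics/w3b.png',w)
E
```

```text
wrist (np.float32(38.19081), array([ 0.4625, -0.0314])) top (np.float32(2.2218604), array([ 0.4785, -0.0254])) scene (np.float32(69.36539), array([ 0.451 , -0.0394])) [ 0.46461767 -0.0313726   0.1941886 ]
a 0.051 (np.float32(111.40017), array([0.617 , 0.2745]))
a 0.063 (np.float32(115.73495), array([0.622 , 0.2755]))
b 0.051 (np.float32(102.485115), array([0.6125, 0.272 ]))
b 0.063 (np.float32(106.238525), array([0.6075, 0.268 ]))
```

View pics/w3.png

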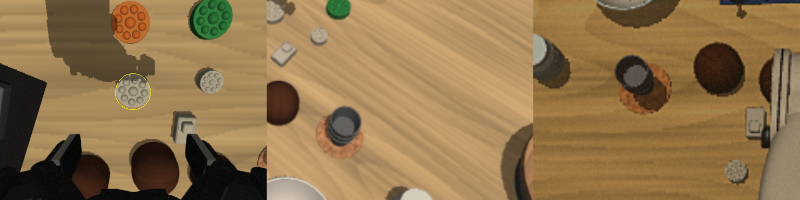

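The cup stack is properly nested, and the wrist fit on the large rosette looks right. I'll refine rosette and dome centres with mask-overlap fits.

```bash
cat >> h.py <<'E'
def mask(c,kind):
    hsv=cv2.cvtColor(cv2.GaussianBlur(c['image'],(0,0),.6),cv2.COLOR_BGR2HSV).astype(int)
    S,V=hsv[...,1],hsv[...,2]
    if kind=='white': return (S<70)&(V>60)
    if kind=='dome': return (V<75)&(S>90)
    if kind=='dark': return V<60
def fitm(c,P,xy,z0,kind,rng=.01):
    m=mask(c,kind).astype(np.uint8)
    h=hull(c,P,xy,z0)[:,0]; m2=m.copy(); x0,y0=np.int32(h.min(0)-8); x1,y1=np.int32(h.max(0)+8)
    x0=max(x0,0);y0=max(y0,0)
    s=8; sub=cv2.resize(m[y0:y1,x0:x1].astype(np.float32),None,fx=s,fy=s,interpolation=cv2.INTER_LINEAR)>.5
    best=(-1,)
    def iou(q):
        k=np.zeros(sub.shape,np.uint8); hh=(hull(c,P,q,z0)[:,0]-[x0,y0]+.5)*s-.5
        cv2.fillPoly(k,[np.int32(np.round(hh))],1); k=k>0
        return (k&sub).sum()/(k|sub).sum()
    r=minimize(lambda q:-iou(q),np.array(xy),method='Nelder-Mead',options=dict(initial_simplex=np.array(xy)+np.array([[0,0],[rng,0],[0,rng]]),xatol=1e-4,fatol=1e-5))
    return np.round(r.x,4),round(-r.fun,3)
E
python3 - <<'E'
from h import *
import pickle
a,b=pickle.load(open('c0.pkl','rb')); w=cam('wrist')
for n,r,xy in(('large',.03,(.4625,-.033)),('small',.02,(.4475,.1)),):
    for k,c in zip('abw',(a,b,w)): print(n,k,fitm(c,SH['ros'](r),xy,0,'white',.006))
for n,xy in(('L',(.6389,.1292)),('M',(.6114,.008)),('R',(.64,-.1262))):
    for k,c in zip('ab',(a,b)): print(n,k,fitm(c,SH['dome'](0),xy,0,'dome',.006))
print(bot.get_obs()['eef_pos'])
E
```

```text
large a (array([ 0.4589, -0.0351]), np.float64(0.847))
large b (array([ 0.4648, -0.0345]), np.float64(0.007))
large w (array([ 0.4597, -0.031 ]), np.float64(0.939))
small a (array([0.4438, 0.0971]), np.float64(0.799))
small b (array([0.4511, 0.107 ]), np.float64(0.009))
small w (array([0.4443, 0.0999]), np.float64(0.838))
L a (array([0.6378, 0.128 ]), np.float64(0.732))
L b (array([0.6371, 0.1275]), np.float64(0.959))
M a (array([0.6105, 0.0079]), np.float64(0.746))
M b (array([0.6097, 0.0064]), np.float64(0.961))
R a (array([ 0.6386, -0.1277]), np.float64(0.796))
R b (array([ 0.6382, -0.128 ]), np.float64(0.956))
[ 0.464409   -0.03177734  0.19421139]
```

Emit:
apply_moves(commands=[[0.22,0,0,-0.1],[0,0,0,-0.1],[0,0,0,-0.1],[0,0,0,-0.1],[0,0,0,-0.1]])

```text
clock: 15.17
eef_pos: [0.46, -0.032, 0.1943]
tool_rot: [-0.261, 0.965, -0.0, 0.0]
ft_force: [0.9, 0.1, -0.5]
grip_width: 0.0853
grasp_force: 0.0
```

Emit:
apply_moves(commands=[[0,0,1,-0.1],[0,0,1,-0.1],[0,0,1,-0.1],[0,0,1,-0.1],[0,0,1,-0.1]])

```text
clock: 15.58
eef_pos: [0.4601, -0.032, 0.0936]
tool_rot: [-0.502, 0.865, -0.0, 0.0]
ft_force: [-0.1, -0.1, 0.6]
grip_width: 0.0857
grasp_force: 0.0
```

Emit:
apply_moves(commands=[[0,0,0.3,-0.1],[0,0,0.3,-0.1],[0,0,0.2,-0.1],[0,0,0,-0.1],[0,0,0,-0.1]])

```text
clock: 16.0
eef_pos: [0.4597, -0.032, 0.0779]
tool_rot: [0.709, -0.706, -0.0, 0.0]
ft_force: [0.0, 0.4, 0.4]
grip_width: 0.0855
grasp_force: 0.0
```

Emit:
apply_moves(commands=[[0,0,1,0],[0,0,1,0],[0,0,0.7,0],[0,0,0,0],[0,0,0,0]])

```text
clock: 16.42
eef_pos: [0.4593, -0.0319, 0.0238]
tool_rot: [-0.707, 0.707, 0.001, -0.001]
ft_force: [0.2, 0.3, 0.6]
grip_width: 0.0855
grasp_force: 0.0
```

Emit:
apply_moves(commands=[[0,0,0,0],[0,0,0,0],[0,0,0,0],[0,0,0,0],[0,0,0,0]], claw=1)

```text
clock: 16.83
eef_pos: [0.4612, -0.0321, 0.026]
tool_rot: [-0.707, 0.707, -0.001, 0.001]
ft_force: [-1.8, 0.0, 5.3]
grip_width: 0.0576
grasp_force: 63.2
```

Emit:
apply_moves(commands=[[0,0,0,0],[0,0,0,0],[0,0,0,0],[0,0,0,0],[0,0,0,0]], claw=0)

```text
clock: 17.25
eef_pos: [0.46, -0.032, 0.0243]
tool_rot: [-0.707, 0.707, 0.0, -0.0]
ft_force: [0.2, -0.0, 0.2]
grip_width: 0.0855
grasp_force: 0.0
```

Emit:
apply_moves(commands=[[0,0,0,0.1],[0,0,0,0.1],[0,0,0,0.1],[0,0,0,0.1],[0,0,0,0.1]])

```text
clock: 17.67
eef_pos: [0.4599, -0.032, 0.0242]
tool_rot: [-0.497, 0.868, 0.0, -0.0]
ft_force: [-0.2, 0.7, 0.2]
grip_width: 0.0857
grasp_force: 0.0
```

Emit:
apply_moves(commands=[[0,0,0,0.1],[0,0,0,0.1],[0,0,0,0.1],[0,0,0,0.1],[0,0,0,0.1]])

```text
clock: 18.08
eef_pos: [0.4599, -0.032, 0.0242]
tool_rot: [-0.256, 0.967, 0.0, -0.0]
ft_force: [-0.4, -0.2, -0.2]
grip_width: 0.0855
grasp_force: 0.0
```

Emit:
apply_moves(commands=[[0,0,0,0.1],[0,0,0,0.1],[0,0,0,0.1],[0,0,0,0.1],[0,0,0,0.1]])

```text
clock: 18.5
eef_pos: [0.4599, -0.032, 0.0242]
tool_rot: [0.003, 1.0, 0.0, -0.0]
ft_force: [-0.6, 0.3, 0.1]
grip_width: 0.0852
grasp_force: 0.0
```

Emit:
apply_moves(commands=[[0,0,0,0],[0,0,0,0],[0,0,0,0],[0,0,0,0],[0,0,0,0]], claw=1)

```text
clock: 18.92
eef_pos: [0.4602, -0.032, 0.0248]
tool_rot: [-0.001, 1.0, -0.0, 0.0]
ft_force: [-1.2, 0.6, 5.9]
grip_width: 0.0577
grasp_force: 63.4
```

Emit:
apply_moves(commands=[[0,0,0,0],[0,0,0,0],[0,0,0,0],[0,0,0,0],[0,0,0,0]])

```text
clock: 19.33
eef_pos: [0.4602, -0.032, 0.0248]
tool_rot: [-0.001, 1.0, -0.0, 0.0]
ft_force: [-1.2, -0.3, 5.2]
grip_width: 0.0578
grasp_force: 63.4
```

Emit:
apply_moves(commands=[[0,0,-1,0],[0,0,-1,0],[0,0,-1,0],[0,0,-1,0],[0,0,-1,0]])

```text
clock: 19.75
eef_pos: [0.4596, -0.032, 0.125]
tool_rot: [-0.001, 1.0, 0.0, -0.0]
ft_force: [0.5, -0.3, -0.5]
grip_width: 0.0578
grasp_force: 64.2
```

Emit:
apply_moves(commands=[[0,0,-0.5,0],[-0.895,-0.475,0,0],[-0.895,-0.475,0,0],[-0.895,-0.475,0,0],[-0.895,-0.475,0,0]])

```text
clock: 20.17
eef_pos: [0.5321, -0.0704, 0.1342]
tool_rot: [-0.001, 1.0, 0.0, -0.0]
ft_force: [-0.2, -0.0, -0.1]
grip_width: 0.0575
grasp_force: 64.2
```

Emit:
apply_moves(commands=[[-0.895,-0.475,0,0],[-0.895,-0.475,0,0],[-0.895,-0.475,0,0],[-0.895,-0.475,0,0],[-0.895,-0.475,0,0]])

```text
clock: 20.58
eef_pos: [0.6214, -0.1181, 0.1336]
tool_rot: [-0.001, 1.0, 0.0, -0.001]
ft_force: [-0.1, -0.3, -0.2]
grip_width: 0.0579
grasp_force: 64.2
```

Emit:
apply_moves(commands=[[-0.895,-0.475,0,0],[0,0,0.4,0],[0,0,0.3,0],[0,0,0,0],[0,0,0,0]])

```text
clock: 21.0
eef_pos: [0.6371, -0.1265, 0.1189]
tool_rot: [-0.0, 1.0, 0.0, -0.002]
ft_force: [0.0, -0.0, -0.3]
grip_width: 0.0579
grasp_force: 64.2
```

```bash
python3 - <<'E'
from h import *
import pickle
a0,b0=pickle.load(open('c0.pkl','rb'))
a=cam('scene');b=cam('top');w=cam('wrist')
o=np.mean([bot.get_obs()['eef_pos']],0);print(o)
def crop(c,X,s=45):
    u,v=np.int32(proj(c,X)); k=400/(2*s); M=np.float32([[k,0,-k*(u-s)],[0,k,-k*(v-s)]])
    im=cv2.warpAffine(c['image'],M,(400,400),flags=cv2.INTER_CUBIC)
    def dr(P,xy,z,col):
        h=hull(c,P,xy,z)[:,0]@M[:,:2].T+M[:,2]; cv2.polylines(im,[np.int32(h)],True,col,1)
    dr(ring(.03,.02),o[:2],o[2]-.0245,(0,255,255)); dr(SH['dome'](0),(.639,-.127),0,(0,255,0)); return im
cv2.imwrite('pics/d1.png',np.hstack([crop(a,[.639,-.127,.07]),crop(b,[.639,-.127,.07])]))
E
```

```text
[ 0.63846519 -0.12675464  0.12072486]
```

View pics/d1.png

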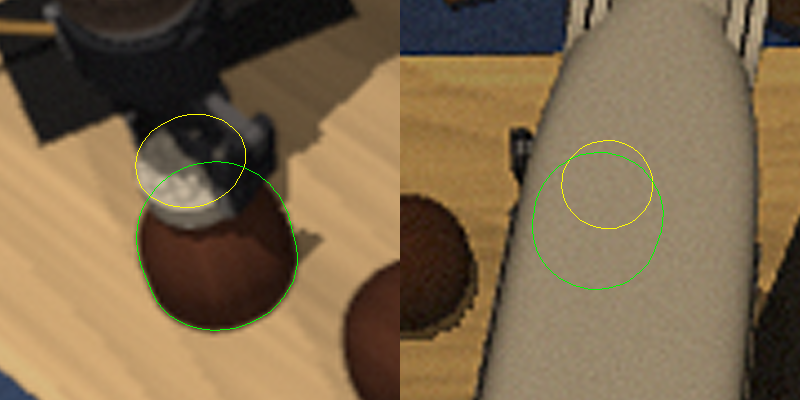

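The held rosette's outline matches the prediction (top face around (190,160) in the crop) and the dome outline fits. Lowering.

Emit:
apply_moves(commands=[[0,0,0.5,0],[0,0,0.3,0],[0,0,0.15,0],[0,0,0,0],[0,0,0,0]])

```text
clock: 21.57
eef_pos: [0.6386, -0.1271, 0.1009]
tool_rot: [0.0, 1.0, 0.0, -0.0]
ft_force: [0.6, -0.8, -0.7]
grip_width: 0.0578
grasp_force: 64.5
```

Emit:
apply_moves(commands=[[0,0,0.05,0],[0,0,0,0],[0,0,0,0],[0,0,0,0],[0,0,0,0]])

```text
clock: 21.98
eef_pos: [0.639, -0.1272, 0.1004]
tool_rot: [0.0, 1.0, 0.0, 0.0]
ft_force: [-0.2, -0.1, -0.7]
grip_width: 0.0576
grasp_force: 64.5
```

Emit:
apply_moves(commands=[[0,0,0.05,0],[0,0,0,0],[0,0,0,0],[0,0,0,0],[0,0,0,0]])

```text
clock: 22.4
eef_pos: [0.6391, -0.1272, 0.0998]
tool_rot: [0.0, 1.0, -0.0, 0.0]
ft_force: [-0.6, -0.4, 2.9]
grip_width: 0.0577
grasp_force: 64.7
```

Emit:
apply_moves(commands=[[0,0,0.03,0],[0,0,0,0],[0,0,0,0],[0,0,0,0],[0,0,0,0]])

```text
clock: 22.82
eef_pos: [0.6392, -0.1272, 0.0997]
tool_rot: [0.0, 1.0, -0.0, 0.001]
ft_force: [-1.5, -0.0, 5.4]
grip_width: 0.0578
grasp_force: 64.8
```

Emit:
apply_moves(commands=[[0,0,0,0],[0,0,0,0],[0,0,0,0],[0,0,0,0],[0,0,0,0]], claw=0)

```text
clock: 23.23
eef_pos: [0.6387, -0.1271, 0.0982]
tool_rot: [0.0, 1.0, 0.0, -0.0]
ft_force: [-0.2, -0.1, -0.7]
grip_width: 0.0853
grasp_force: 0.0
```

Emit:
apply_moves(commands=[[0,0,-0.3,0],[0,0,-0.7,0],[0,0,-1,0],[0,0,-1,0],[0,0,-1,0]])

```text
clock: 23.65
eef_pos: [0.6388, -0.1272, 0.1798]
tool_rot: [0.0, 1.0, 0.0, -0.0]
ft_force: [-0.1, 1.1, 0.1]
grip_width: 0.0853
grasp_force: 0.0
```

Emit:
apply_moves(commands=[[0.81,0.95,-0.2,0],[0.81,0.95,-0.2,0],[0.81,0.95,-0.2,0],[0.81,0.95,-0.2,0],[0.81,0.95,-0.2,0]])

```text
clock: 24.07
eef_pos: [0.5572, -0.0314, 0.1994]
tool_rot: [0.001, 1.0, 0.0, 0.0]
ft_force: [-0.2, 0.0, -0.1]
grip_width: 0.0853
grasp_force: 0.0
```

Emit:
apply_moves(commands=[[0.81,0.95,0,0],[0.81,0.95,0,0],[0.81,0.95,0,0],[0.81,0.95,0,0],[0.81,0.95,0,0]])

```text
clock: 24.48
eef_pos: [0.4763, 0.0638, 0.1993]
tool_rot: [0.0, 1.0, 0.0, 0.0]
ft_force: [0.9, -0.4, -0.2]
grip_width: 0.0856
grasp_force: 0.0
```

Emit:
apply_moves(commands=[[0.81,0.95,0,0],[0.81,0.95,0,0],[0,0,0,0],[0,0,0,0],[0,0,0,0]])

```text
clock: 24.9
eef_pos: [0.4453, 0.1009, 0.1993]
tool_rot: [0.0, 1.0, -0.0, 0.001]
ft_force: [0.1, 0.6, -0.1]
grip_width: 0.0852
grasp_force: 0.0
```

```bash
cat > d.py <<'E'
import sys
from h import *
f=sys.argv[1]; X=eval(sys.argv[2]); r=eval(sys.argv[3])
a=cam('scene');b=cam('top');w=cam('wrist')
print(bot.get_obs()['eef_pos'])
def crop(c,s=45):
    u,v=np.int32(proj(c,X+[.07])); k=400/(2*s); M=np.float32([[k,0,-k*(u-s)],[0,k,-k*(v-s)]])
    im=cv2.warpAffine(c['image'],M,(400,400),flags=cv2.INTER_CUBIC)
    for P,z in((SH['ros'](r),.075),(SH['dome'](0),0)):
        h=hull(c,P,X,z)[:,0]@M[:,:2].T+M[:,2]; cv2.polylines(im,[np.int32(h)],True,(0,255,255),1)
    return im
cv2.imwrite('pics/'+f,np.hstack([crop(a),crop(b)]))
for n,c in(('a',a),('b',b)): print('placed',n,fitm(c,SH['ros'](r),X,.075,'white',.004))
E
python3 d.py d2.png '[.639,-.127]' .03
python3 - <<'E'
from h import *
w=cam('wrist'); a=cam('scene')
for c in(w,a): print('small',fitm(c,SH['ros'](.02),(.4445,.0995),0,'white',.006))
E
```

```text
[0.44539293 0.10036104 0.1988209 ]
placed a (array([ 0.641 , -0.1291]), np.float64(0.888))
placed b (array([ 0.6411, -0.126 ]), np.float64(0.026))
small (array([0.444 , 0.1002]), np.float64(0.907))
small (array([0.4442, 0.0973]), np.float64(0.803))
```

View pics/d2.png

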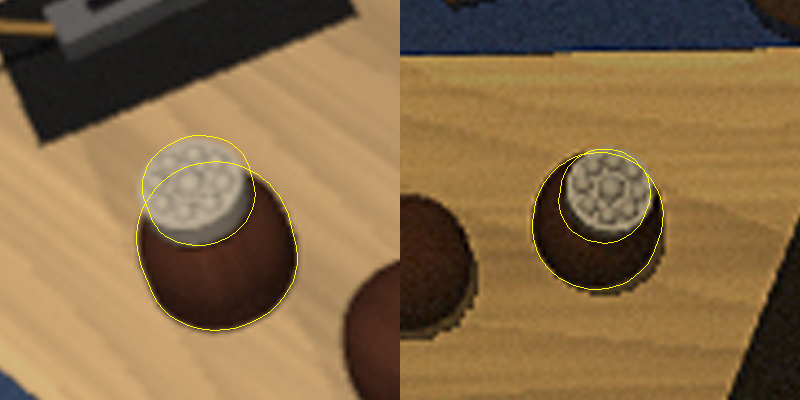

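The large rosette sits steady on dome R, level and close to centred (within about 2 mm). Now the small rosette, with the fingers partly closed to clear the green disc and the offcut.

Emit:
apply_moves(commands=[[0,-0.04,0,-0.1],[0,0,0,-0.1],[0,0,0,-0.1],[0,0,0,-0.1],[0,0,0,-0.1]], claw=0.35)

```text
clock: 25.57
eef_pos: [0.445, 0.0997, 0.1986]
tool_rot: [-0.26, 0.965, -0.0, -0.0]
ft_force: [0.8, -0.1, 0.8]
grip_width: 0.0553
grasp_force: 0.0
```

Emit:
apply_moves(commands=[[0,0,0.5,-0.1],[0,0,0.5,-0.1],[0,0,0.5,-0.1],[0,0,0.5,-0.1],[0,0,0.5,-0.1]])

```text
clock: 25.98
eef_pos: [0.445, 0.0997, 0.1481]
tool_rot: [-0.501, 0.865, -0.0, -0.0]
ft_force: [-0.0, -0.8, 0.2]
grip_width: 0.0558
grasp_force: 0.0
```

Emit:
apply_moves(commands=[[0,0,0.7,-0.1],[0,0,0.7,-0.1],[0,0,0.6,-0.1],[0,0,0.5,-0.1],[0,0,0.5,-0.1]])

```text
clock: 26.4
eef_pos: [0.4448, 0.0997, 0.0879]
tool_rot: [0.708, -0.706, -0.0, 0.0]
ft_force: [-0.7, 0.8, 0.7]
grip_width: 0.0558
grasp_force: 0.0
```

Emit:
apply_moves(commands=[[0,0,1,0],[0,0,1,0],[0,0,0.9,0],[0,0,0.3,0],[0,0,0,0]])

```text
clock: 26.82
eef_pos: [0.4434, 0.0995, 0.0231]
tool_rot: [-0.707, 0.708, 0.001, -0.002]
ft_force: [-0.3, 0.4, 0.7]
grip_width: 0.0556
grasp_force: 0.0
```

Emit:
apply_moves(commands=[[0,0,0,0],[0,0,0,0],[0,0,0,0],[0,0,0,0],[0,0,0,0]], claw=1)

```text
clock: 27.23
eef_pos: [0.4456, 0.1004, 0.0257]
tool_rot: [-0.707, 0.707, -0.001, 0.001]
ft_force: [-0.3, -0.7, 2.9]
grip_width: 0.0378
grasp_force: 60.3
```

Emit:
apply_moves(commands=[[0,0,0,0],[0,0,0,0],[0,0,0,0],[0,0,0,0],[0,0,0,0]], claw=0.35)

```text
clock: 27.65
eef_pos: [0.4446, 0.1002, 0.0246]
tool_rot: [-0.707, 0.707, 0.0, -0.0]
ft_force: [0.3, 0.7, 0.4]
grip_width: 0.0558
grasp_force: 0.0
```

Emit:
apply_moves(commands=[[0,0,0,0.1],[0,0,0,0.1],[0,0,0,0.1],[0,0,0,0.1],[0,0,0,0.1]])

```text
clock: 28.07
eef_pos: [0.4446, 0.1002, 0.0246]
tool_rot: [-0.497, 0.868, 0.0, -0.0]
ft_force: [0.5, 0.4, 0.2]
grip_width: 0.0553
grasp_force: 0.0
```

Emit:
apply_moves(commands=[[0,0,0,0.1],[0,0,0,0.1],[0,0,0,0.1],[0,0,0,0.1],[0,0,0,0.1]])

```text
clock: 28.48
eef_pos: [0.4446, 0.1002, 0.0246]
tool_rot: [-0.256, 0.967, 0.0, -0.0]
ft_force: [-0.0, -0.4, -0.4]
grip_width: 0.0557
grasp_force: 0.0
```

Emit:
apply_moves(commands=[[0,0,0,0.1],[0,0,0,0.1],[0,0,0,0.1],[0,0,0,0.1],[0,0,0,0.1]])

```text
clock: 28.9
eef_pos: [0.4446, 0.1002, 0.0246]
tool_rot: [0.003, 1.0, -0.0, -0.0]
ft_force: [0.2, -0.3, -0.1]
grip_width: 0.0556
grasp_force: 0.0
```

Emit:
apply_moves(commands=[[0,0,0,0],[0,0,0,0],[0,0,0,0],[0,0,0,0],[0,0,0,0]])

```text
clock: 29.32
eef_pos: [0.4447, 0.1002, 0.0247]
tool_rot: [-0.0, 1.0, -0.0, -0.0]
ft_force: [-0.8, 1.1, -0.5]
grip_width: 0.0556
grasp_force: 0.0
```

Emit:
apply_moves(commands=[[0,0,0,0],[0,0,0,0],[0,0,0,0],[0,0,0,0],[0,0,0,0]], claw=1)

```text
clock: 29.73
eef_pos: [0.4448, 0.1002, 0.0251]
tool_rot: [0.0, 1.0, 0.0, 0.0]
ft_force: [-1.5, -0.8, 5.3]
grip_width: 0.0378
grasp_force: 60.0
```

Emit:
apply_moves(commands=[[0,0,0,0],[0,0,0,0],[0,0,0,0],[0,0,0,0],[0,0,0,0]])

```text
clock: 30.15
eef_pos: [0.4448, 0.1002, 0.0251]
tool_rot: [0.0, 1.0, 0.0, 0.0]
ft_force: [-1.6, -0.8, 5.4]
grip_width: 0.0377
grasp_force: 60.0
```

Emit:
apply_moves(commands=[[0,0,-1,0],[0,0,-1,0],[0,0,-1,0],[0,0,-1,0],[0,0,-1,0]])

```text
clock: 30.57
eef_pos: [0.4443, 0.1001, 0.1253]
tool_rot: [0.0, 1.0, -0.0, -0.0]
ft_force: [-0.1, 0.5, -1.0]
grip_width: 0.0374
grasp_force: 60.2
```

Emit:
apply_moves(commands=[[-0.965,0.145,-0.25,0],[-0.965,0.145,-0.25,0],[-0.965,0.145,0,0],[-0.965,0.145,0,0],[-0.965,0.145,0,0]])

```text
clock: 30.98
eef_pos: [0.5419, 0.1147, 0.1345]
tool_rot: [0.0, 1.0, -0.0, -0.0]
ft_force: [-0.1, -0.4, -1.0]
grip_width: 0.0376
grasp_force: 60.2
```

Emit:
apply_moves(commands=[[-0.965,0.145,0,0],[-0.965,0.145,0,0],[-0.965,0.145,0,0],[-0.965,0.145,0,0],[-0.965,0.145,0,0]])

```text
clock: 31.4
eef_pos: [0.6383, 0.1291, 0.1339]
tool_rot: [0.0, 1.0, -0.0, -0.001]
ft_force: [-0.0, -0.3, -0.7]
grip_width: 0.0379
grasp_force: 60.2
```

Emit:
apply_moves(commands=[[0,0,0.7,0],[0,0,0.6,0],[0,0,0.3,0],[0,0,0,0],[0,0,0,0]])

```text
clock: 31.82
eef_pos: [0.6373, 0.129, 0.1022]
tool_rot: [0.0, 1.0, -0.0, -0.001]
ft_force: [0.4, 0.3, -0.8]
grip_width: 0.0375
grasp_force: 60.2
```

Emit:
apply_moves(commands=[[0,0,0.08,0],[0,0,0.05,0],[0,0,0,0],[0,0,0,0],[0,0,0,0]])

```text
clock: 32.23
eef_pos: [0.6377, 0.1291, 0.1003]
tool_rot: [0.0, 1.0, 0.0, 0.0]
ft_force: [-0.4, -0.3, -1.5]
grip_width: 0.0378
grasp_force: 60.2
```

Emit:
apply_moves(commands=[[0,0,0.04,0],[0,0,0,0],[0,0,0,0],[0,0,0,0],[0,0,0,0]])

```text
clock: 32.65
eef_pos: [0.6379, 0.1291, 0.1]
tool_rot: [0.0, 1.0, 0.0, 0.0]
ft_force: [-1.4, -0.2, 4.7]
grip_width: 0.0378
grasp_force: 60.5
```

Emit:
apply_moves(commands=[[0,0,0.02,0],[0,0,0,0],[0,0,0,0],[0,0,0,0],[0,0,0,0]])

```text
clock: 33.07
eef_pos: [0.6379, 0.1291, 0.1]
tool_rot: [0.0, 1.0, 0.0, 0.001]
ft_force: [-3.2, 0.1, 7.7]
grip_width: 0.0378
grasp_force: 60.6
```

Emit:
apply_moves(commands=[[0,0,-0.02,0],[0,0,0,0],[0,0,0,0],[0,0,0,0],[0,0,0,0]], claw=0)

```text
clock: 33.48
eef_pos: [0.6375, 0.129, 0.0988]
tool_rot: [0.0, 1.0, -0.0, -0.0]
ft_force: [0.3, 0.3, 0.5]
grip_width: 0.0855
grasp_force: 0.0
```

Emit:
apply_moves(commands=[[0,0,-0.3,0],[0,0,-0.7,0],[0,0,-1,0],[0,0,-1,0],[0,0,-1,0]])

```text
clock: 33.9
eef_pos: [0.6376, 0.129, 0.1803]
tool_rot: [0.0, 1.0, -0.0, -0.0]
ft_force: [0.4, -0.1, 0.1]
grip_width: 0.0858
grasp_force: 0.0
```

Emit:
apply_moves(commands=[[0.47,-1,-0.7,0],[0.47,-1,-0.7,0],[0.47,-1,-0.7,0],[0.47,-1,-0.7,0],[0.47,-1,-0.7,0]])

```text
clock: 34.32
eef_pos: [0.5901, 0.0283, 0.2505]
tool_rot: [0.0, 1.0, -0.0, 0.0]
ft_force: [0.7, -0.7, 0.1]
grip_width: 0.0855
grasp_force: 0.0
```

Emit:
apply_moves(commands=[[0.47,-1,0,0],[0.47,-1,0,0],[0.47,-1,0,0],[0.47,-1,0,0],[0.47,-1,0,0]])

```text
clock: 34.73
eef_pos: [0.543, -0.0718, 0.2499]
tool_rot: [0.0, 1.0, -0.0, 0.0]
ft_force: [0.3, 0.9, 0.1]
grip_width: 0.0855
grasp_force: 0.0
```

Emit:
apply_moves(commands=[[0.47,-1,0,0],[0.47,-1,0,0],[0.47,-1,0,0],[0.47,-1,0,0],[0.47,-1,0,0]])

```text
clock: 35.15
eef_pos: [0.4959, -0.1718, 0.2499]
tool_rot: [0.0, 1.0, -0.0, 0.0]
ft_force: [0.1, 0.1, -0.4]
grip_width: 0.0856
grasp_force: 0.0
```

Emit:
apply_moves(commands=[[0.47,-1,0,0],[0.47,-1,0,0],[0.47,-1,0,0],[0.47,-1,0,0],[0,0,0,0]])

```text
clock: 35.57
eef_pos: [0.4574, -0.2538, 0.2499]
tool_rot: [0.003, 1.0, -0.001, 0.0]
ft_force: [0.1, 0.2, -0.7]
grip_width: 0.0852
grasp_force: 0.0
```

```bash
cat > d3.py <<'E'
import sys
from h import *
a=cam('scene');b=cam('top');w=cam('wrist')
print(bot.get_obs()['eef_pos'])
def crop(c,X,r,s=45):
    u,v=np.int32(proj(c,X+[.07])); k=270/(2*s); M=np.float32([[k,0,-k*(u-s)],[0,k,-k*(v-s)]])
    im=cv2.warpAffine(c['image'],M,(270,270),flags=cv2.INTER_CUBIC)
    for P,z in((ring(r,.095),0),(SH['dome'](0),0)):
        h=hull(c,P,X,z)[:,0]@M[:,:2].T+M[:,2]; cv2.polylines(im,[np.int32(h)],True,(0,255,255),1)
    return im
L=([.638,.1285],.02),([.639,-.127],.03)
row=[np.hstack([crop(c,*l) for c in(a,b)]) for l in L]
cv2.imwrite('pics/'+sys.argv[1],np.hstack([np.vstack(row)]))
cv2.imwrite('pics/w_'+sys.argv[1],cv2.resize(w['image'],(800,600)))
import pickle; pickle.dump((a,b,w),open('c1.pkl','wb'))
E
python3 d3.py d3.png
```

```text
[ 0.45889801 -0.25072968  0.24967118]
```

View pics/d3.png

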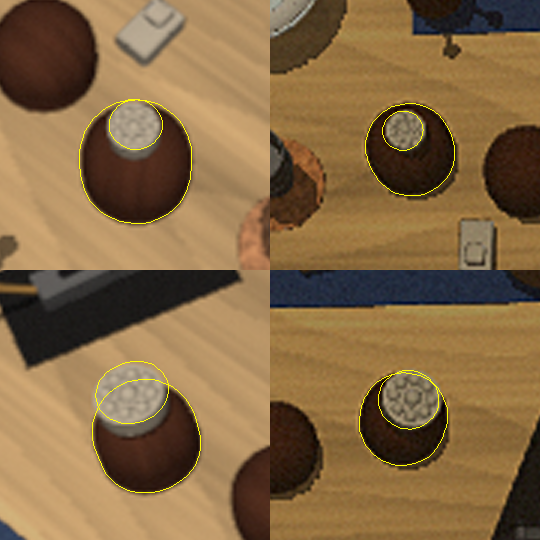

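View pics/w_d3.png

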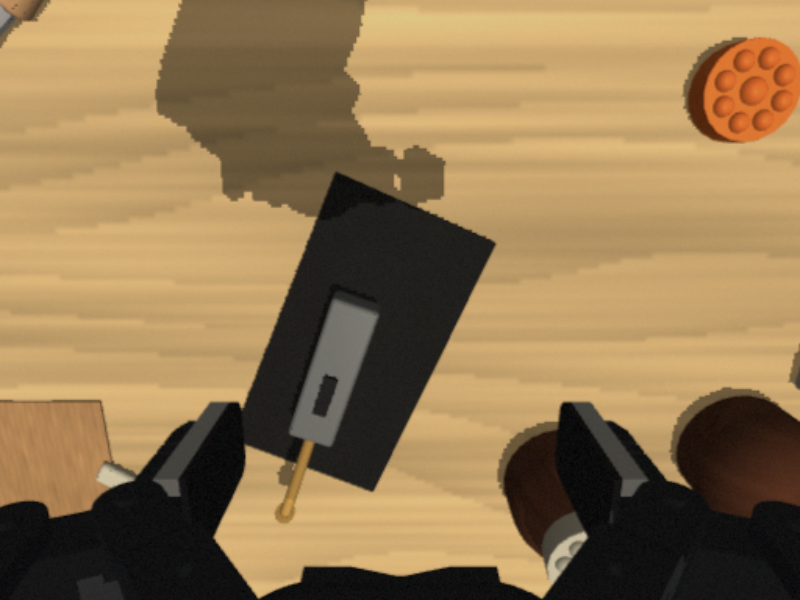

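Both rosettes are balanced, and the small one is very well centred. In the wrist view, the wand handle's top-face corners are at about (336,297), (379,313), (331,446) and (290,432) on the 800 px scale. The lance points to (285,515), and the handle is on the mat.

```bash
cat > wd.py <<'E'
import sys,pickle
from h import *
from scipy.optimize import least_squares
w=pickle.load(open('c1.pkl','rb'))[2]
uv=np.array([[336,297],[379,313],[331,446],[290,432]])/1.5625
pts=np.array([ray(w,u,v,.028) for u,v in uv]); print(np.round(pts,4).tolist())
mod=np.array([[-.055,.017],[-.055,-.017],[.055,-.017],[.055,.017]])
def f(p):
    c,s=np.cos(p[2]),np.sin(p[2]); return (mod@np.array([[c,s],[-s,c]])+p[:2]-pts[:,:2]).ravel()
best=min((least_squares(f,[*pts[:,:2].mean(0),t]) for t in(0,1.57,3.1,-1.57)),key=lambda r:r.cost)
print('wrist',np.round(best.x,4),np.degrees(best.x[2]),best.cost**.5)
mat=np.array([[335,173],[495,243],[373,491],[243,440]])/1.5625
print('mat',[np.round(ray(w,u,v,.004),3).tolist() for u,v in mat])
print('tip',ray(w,285/1.5625,512/1.5625,.03))
o=bot.get_obs();print(o['eef_pos'],o['joint_pos'][[0,5]])
E
python3 wd.py
```

```text
[[0.4801, -0.2933, 0.028], [0.4913, -0.2649, 0.028], [0.5925, -0.3012, 0.028], [0.5809, -0.3303, 0.028]]
wrist [ 0.5362 -0.2974 -0.3454] -19.79125708771621 0.04592416245779476
mat [[0.401, -0.294, 0.004], [0.449, -0.185, 0.004], [0.648, -0.273, 0.004], [0.602, -0.373, 0.004]]
tip [ 0.64750371 -0.33787567  0.03      ]
[ 0.45889801 -0.25072968  0.24967118] [-0.50033097 -0.49903597]
```

Emit:
apply_moves(commands=[[-0.965,-0.58,0,0],[-0.965,-0.58,0,0],[-0.965,-0.58,0,0],[-0.965,-0.58,0,0],[0,0,1,0.1]])

```text
clock: 36.13
eef_pos: [0.5419, -0.2989, 0.2327]
tool_rot: [0.053, 0.999, -0.002, 0.005]
ft_force: [0.8, -0.2, 0.0]
grip_width: 0.0853
grasp_force: 0.0
```

Emit:
apply_moves(commands=[[0,0,1,0.1],[0,0,1,0.1],[0,0,1,0.032],[0,0,1,0],[0,0,1,0]])

```text
clock: 36.55
eef_pos: [0.5368, -0.2958, 0.1284]
tool_rot: [0.172, 0.985, 0.0, 0.0]
ft_force: [0.6, 0.4, -0.1]
grip_width: 0.0858
grasp_force: 0.0
```

Emit:
apply_moves(commands=[[0,0,1,0],[0,0,1,0],[0,0,0,0],[0,0,0,0],[0,0,0,0]])

```text
clock: 36.97
eef_pos: [0.537, -0.2969, 0.0905]
tool_rot: [0.173, 0.985, -0.0, 0.001]
ft_force: [0.3, -0.8, -0.3]
grip_width: 0.0856
grasp_force: 0.0
```

```bash
python3 - <<'E'
from h import *
w=cam('wrist');a=cam('scene');o=bot.get_obs();print(o['eef_pos'],o['tool_rot'],o['joint_pos'])
def box(): return np.array([[x,y,z] for x in(-.055,.055) for y in(-.017,.017) for z in(.004,.028)])
c,s=np.cos(-.347),np.sin(-.347); B=box()@np.array([[c,s,0],[-s,c,0],[0,0,1]])
im=a['image'].copy(); h=hull(a,B,(.5362,-.2974))
u,v=np.int32(proj(a,[.55,-.29,.02])); k=6;M=np.float32([[k,0,-k*(u-50)],[0,k,-k*(v-45)]])
o1=cv2.warpAffine(im,M,(600,540),flags=cv2.INTER_CUBIC); cv2.polylines(o1,[np.int32(h[:,0]@M[:,:2].T+M[:,2])],True,(0,255,255),1)
cv2.imwrite('pics/wa.png',o1)
E
```

```text
[ 0.53736145 -0.29754347  0.09124827] [ 1.73054689e-01  9.84910753e-01 -5.24332213e-04  1.61493650e-03] [-5.05716395e-01  5.70113557e-01  6.66353409e-02  1.06392280e+00
  6.06003198e-05 -1.57855160e-01]
```

View pics/wa.png

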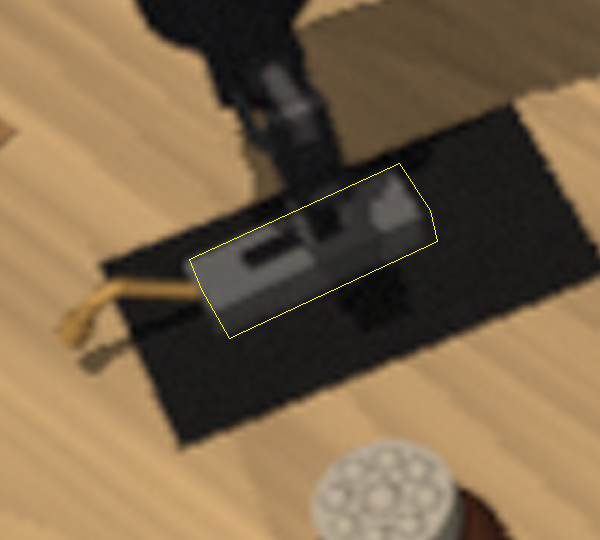

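The wand outline matches the predicted pose in the scene view. Gripping it.

Emit:
apply_moves(commands=[[0,0,1,0],[0,0,1,0],[0,0,0.9,0],[0,0,0.3,0],[0,0,0,0]])

```text
clock: 37.48
eef_pos: [0.5353, -0.2969, 0.0246]
tool_rot: [0.173, 0.985, 0.0, -0.001]
ft_force: [-0.5, -0.4, 0.1]
grip_width: 0.0856
grasp_force: 0.0
```

Emit:
apply_moves(commands=[[0,0,0,0],[0,0,0,0],[0,0,0,0],[0,0,0,0],[0,0,0,0]], claw=1)

```text
clock: 37.9
eef_pos: [0.537, -0.2979, 0.0269]
tool_rot: [0.173, 0.985, -0.001, 0.001]
ft_force: [-0.3, -0.5, -1.2]
grip_width: 0.0328
grasp_force: 61.3
```

Emit:
apply_moves(commands=[[0,0,0,0],[0,0,0,0],[0,0,0,0],[0,0,0,0],[0,0,0,0]])

```text
clock: 38.32
eef_pos: [0.537, -0.2979, 0.0268]
tool_rot: [0.173, 0.985, -0.0, 0.001]
ft_force: [0.3, -0.1, 6.6]
grip_width: 0.0329
grasp_force: 62.3
```

Emit:
apply_moves(commands=[[0,0,-0.5,0],[0,0,-1,0],[0,0,-1,0],[0,0,-1,0],[0,0,-1,0]])

```text
clock: 38.73
eef_pos: [0.5353, -0.2969, 0.1159]
tool_rot: [0.173, 0.985, 0.0, -0.001]
ft_force: [-0.6, -0.4, -0.6]
grip_width: 0.0328
grasp_force: 61.5
```

Emit:
apply_moves(commands=[[0,0,-1,0],[0,0,-1,0],[0,0,-1,0],[0,0,0,0],[0,0,0,0]])

```text
clock: 39.15
eef_pos: [0.5364, -0.2975, 0.1762]
tool_rot: [0.173, 0.985, -0.0, 0.001]
ft_force: [-0.1, -0.3, -1.3]
grip_width: 0.0328
grasp_force: 61.5
```

Wand is held. For the large rosette: nozzle 10 cm away, aim point (.640,-.129,.088), so the wand origin goes to (.4635,-.065) with TCP z .154.

Emit:
apply_moves(commands=[[0.74,0.97,0,0],[0.74,0.97,0,0],[0.74,0.97,0,0],[0.74,0.97,0,0],[0.74,0.97,0,0]])

```text
clock: 39.57
eef_pos: [0.4975, -0.1794, 0.1729]
tool_rot: [0.174, 0.985, 0.0, -0.002]
ft_force: [0.7, -0.1, -1.4]
grip_width: 0.033
grasp_force: 61.4
```

Emit:
apply_moves(commands=[[0.74,0.97,0.2,0],[0.74,0.97,0.2,0],[0.74,0.97,0.2,0],[0.74,0.97,0.25,0],[0.72,0.96,0.25,0]])

```text
clock: 39.98
eef_pos: [0.4612, -0.0634, 0.1511]
tool_rot: [0.173, 0.985, -0.0, -0.002]
ft_force: [-0.3, 0.1, -1.7]
grip_width: 0.0328
grasp_force: 61.5
```

```bash
cat > sp.py <<'E'
import sys
from h import *
T=np.array(eval(sys.argv[2])); a=cam('scene'); b=cam('top'); o=bot.get_obs(); p=o['eef_pos']; q=o['tool_rot']
from scipy.spatial.transform import Rotation as Ro
xt=-Ro.from_quat(q).as_matrix()[:,0]
n=p+.117*xt+[0,0,.027-.0228]; d=(xt*[1,1,0]+[0,0,-1])/2**.5
v=T-n; print(p,'dist',np.linalg.norm(v),'miss mm',1e3*(v-d*(v@d)))
u,w=np.int32(proj(a,T)); k=6;M=np.float32([[k,0,-k*(u-50)],[0,k,-k*(w-45)]])
im=cv2.warpAffine(a['image'],M,(600,540),flags=cv2.INTER_CUBIC)
P=[np.int32(M[:,:2]@proj(a,x)+M[:,2]) for x in(n,T)]; cv2.line(im,tuple(map(int,P[0])),tuple(map(int,P[1])),(0,255,255),1)
cv2.imwrite('pics/'+sys.argv[1],im)
E
python3 sp.py sp1.png '[.640,-.129,.088]'
```

```text
[ 0.45963972 -0.06177905  0.15040961] dist 0.10009355367705887 miss mm [ 3.8004921  -3.86748209  4.87903855]
```

View pics/sp1.png

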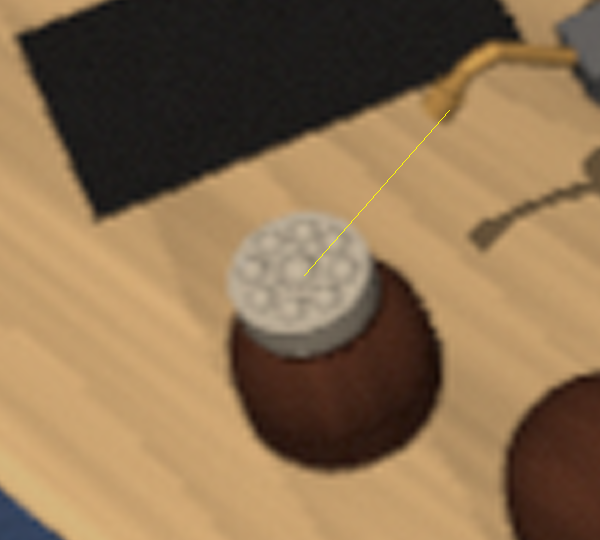

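Emit:
apply_moves(commands=[[-0.2,-0.1,-0.1,0],[0,0,0,0],[0,0,0,0],[0,0,0,0],[0,0,0,0]])

```text
clock: 40.5
eef_pos: [0.4667, -0.0687, 0.1552]
tool_rot: [0.174, 0.985, -0.0, 0.0]
ft_force: [0.3, 0.3, -1.7]
grip_width: 0.0331
grasp_force: 61.5
```

```bash
python3 sp.py sp2.png '[.640,-.129,.088]'
```

```text
[ 0.46655451 -0.06849701  0.15525235] dist 0.09776116377548408 miss mm [-1.37388205  3.19704476 -2.38538896]
```

Emit:
apply_moves(commands=[[0.2,0.1,0.06,0],[0,0,0,0],[0,0,0,0],[0,0,0,0],[0,0,0,0]])

```text
clock: 41.02
eef_pos: [0.4635, -0.0647, 0.1542]
tool_rot: [0.173, 0.985, -0.0, 0.0]
ft_force: [0.3, -0.9, -1.9]
grip_width: 0.0331
grasp_force: 61.5
```

```bash
python3 sp.py sp2.png '[.640,-.129,.088]'
```

```text
[ 0.46349393 -0.06471717  0.15419707] dist 0.09989347490926016 miss mm [ 0.14368087 -0.22677906  0.21246495]
```

Emit:
apply_moves(commands=[[0,0,0,0],[0,0,0,0],[0,0,0,0],[0,0,0,0],[0,0,0,0]])

```text
clock: 41.53
eef_pos: [0.4634, -0.0647, 0.1541]
tool_rot: [0.173, 0.985, 0.0, 0.0]
ft_force: [-0.1, 0.3, -1.5]
grip_width: 0.0328
grasp_force: 61.5
```

Emit:
apply_moves(commands=[[0,0,0,0],[0,0,0,0],[0,0,0,0],[0,0,0,0],[0,0,0,0]])

```text
clock: 41.95
eef_pos: [0.4634, -0.0647, 0.1541]
tool_rot: [0.173, 0.985, -0.0, 0.0]
ft_force: [-0.5, 0.6, -1.9]
grip_width: 0.033
grasp_force: 61.5
```

Emit:
apply_moves(commands=[[0,0,0,0],[0,0,0,0],[0,0,0,0],[0,0,0,0],[0,0,0,0]])

```text
clock: 42.37
eef_pos: [0.4634, -0.0647, 0.1541]
tool_rot: [0.173, 0.985, 0.0, -0.0]
ft_force: [0.1, 0.3, -1.8]
grip_width: 0.0328
grasp_force: 61.5
```

Emit:
apply_moves(commands=[[0,0,0,0],[0,0,0,0],[0,0,0,0],[0,0,0,0],[0,0,0,0]])

```text
clock: 42.78
eef_pos: [0.4634, -0.0647, 0.1541]
tool_rot: [0.173, 0.985, 0.0, -0.0]
ft_force: [0.5, 0.0, -2.1]
grip_width: 0.0329
grasp_force: 61.5
```

Emit:
apply_moves(commands=[[0,0,0,0],[0,0,0,0],[0,0,0,0],[0,0,0,0],[0,0,0,0]])

```text
clock: 43.2
eef_pos: [0.4634, -0.0647, 0.1541]
tool_rot: [0.173, 0.985, -0.0, -0.0]
ft_force: [-0.0, 0.7, -0.8]
grip_width: 0.0327
grasp_force: 61.5
```

Emit:
apply_moves(commands=[[0,0,0,0],[0,0,0,0],[0,0,0,0],[0,0,0,0],[0,0,0,0]])

```text
clock: 43.62
eef_pos: [0.4634, -0.0647, 0.1541]
tool_rot: [0.173, 0.985, -0.0, -0.0]
ft_force: [0.2, 0.3, -1.6]
grip_width: 0.0329
grasp_force: 61.5
```

Emit:
apply_moves(commands=[[0,0,0,0],[0,0,0,0],[0,0,0,0],[0,0,0,0],[0,0,0,0]])

```text
clock: 44.03
eef_pos: [0.4634, -0.0647, 0.1541]
tool_rot: [0.173, 0.985, 0.0, -0.0]
ft_force: [0.5, 0.1, -1.5]
grip_width: 0.0329
grasp_force: 61.5
```

Emit:
apply_moves(commands=[[0,0,0,0],[0,0,0,0],[0,0,0,0],[0,0,0,0],[0,0,0,0]])

```text
clock: 44.45
eef_pos: [0.4634, -0.0647, 0.1541]
tool_rot: [0.173, 0.985, -0.0, 0.0]
ft_force: [-1.1, -0.7, -1.4]
grip_width: 0.0327
grasp_force: 61.5
```

Emit:
apply_moves(commands=[[0,0,0,0],[0,0,0,0],[0,0,0,0],[0,0,0,0],[0,0,0,0]])

```text
clock: 44.87
eef_pos: [0.4634, -0.0647, 0.1541]
tool_rot: [0.173, 0.985, -0.0, -0.0]
ft_force: [0.4, 1.0, -1.5]
grip_width: 0.0332
grasp_force: 61.5
```

Emit:
apply_moves(commands=[[0.344,0.928,0,0],[0.344,0.928,0,0],[0.344,0.928,0,0],[0.344,0.928,0,0],[0.344,0.928,0,0]])

```text
clock: 45.28
eef_pos: [0.4627, 0.0351, 0.1542]
tool_rot: [0.174, 0.985, 0.0, 0.0]
ft_force: [0.8, 0.4, -1.4]
grip_width: 0.0329
grasp_force: 61.5
```

Emit:
apply_moves(commands=[[0.344,0.928,0,0],[0.344,0.928,0,0],[0.344,0.928,0,0],[0.344,0.928,0,0],[0.344,0.928,0,0]])

```text
clock: 45.7
eef_pos: [0.462, 0.1342, 0.1541]
tool_rot: [0.173, 0.985, 0.0, 0.0]
ft_force: [-0.5, 0.0, -1.1]
grip_width: 0.033
grasp_force: 61.5
```

Emit:
apply_moves(commands=[[0.344,0.928,0,0],[0.344,0.928,0,0],[0.344,0.928,0,0],[0,0,0,0],[0,0,0,0]])

```text
clock: 46.12
eef_pos: [0.4616, 0.1934, 0.154]
tool_rot: [0.172, 0.985, -0.0, 0.0]
ft_force: [-0.3, 0.2, -1.8]
grip_width: 0.0333
grasp_force: 61.5
```

Emit:
apply_moves(commands=[[0,0,0,0],[0,0,0,0],[0,0,0,0],[0,0,0,0],[0,0,0,0]])

```text
clock: 46.53
eef_pos: [0.4618, 0.192, 0.1542]
tool_rot: [0.174, 0.985, -0.0, 0.0]
ft_force: [-0.1, -0.1, -1.9]
grip_width: 0.0329
grasp_force: 61.5
```

```bash
python3 sp.py sp3.png '[.6378,.129,.088]'
```

```text
[0.46179622 0.19222641 0.15415343] dist 0.09926072794164441 miss mm [ 0.11151789  0.80726035 -0.1713633 ]
```

View pics/sp3.png

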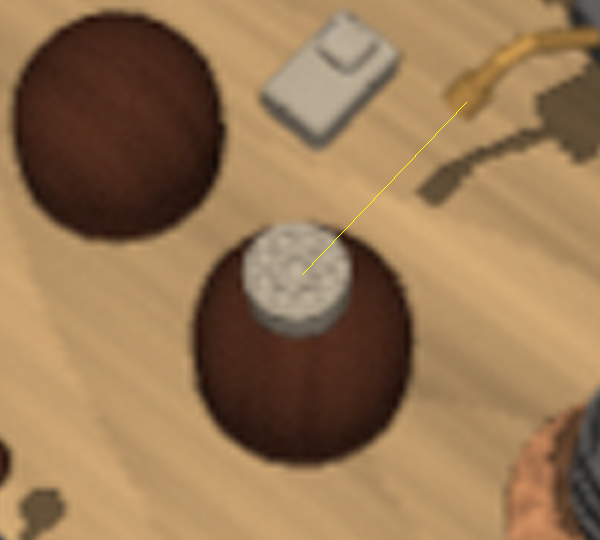

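The nozzle points at the small rosette's middle (302,272 in the crop). Holding.

Emit:
apply_moves(commands=[[0,0,0,0],[0,0,0,0],[0,0,0,0],[0,0,0,0],[0,0,0,0]])

```text
clock: 47.05
eef_pos: [0.4617, 0.1926, 0.1541]
tool_rot: [0.173, 0.985, 0.0, 0.0]
ft_force: [-0.7, 0.4, -2.6]
grip_width: 0.0332
grasp_force: 61.5
```

Emit:
apply_moves(commands=[[0,0,0,0],[0,0,0,0],[0,0,0,0],[0,0,0,0],[0,0,0,0]])

```text
clock: 47.47
eef_pos: [0.4617, 0.1926, 0.1541]
tool_rot: [0.173, 0.985, -0.0, -0.0]
ft_force: [0.2, -0.6, -1.4]
grip_width: 0.0331
grasp_force: 61.5
```

Emit:
apply_moves(commands=[[0,0,0,0],[0,0,0,0],[0,0,0,0],[0,0,0,0],[0,0,0,0]])

```text
clock: 47.88
eef_pos: [0.4617, 0.1926, 0.1541]
tool_rot: [0.173, 0.985, 0.0, -0.0]
ft_force: [-1.0, -0.2, -1.6]
grip_width: 0.0327
grasp_force: 61.5
```

Emit:
apply_moves(commands=[[0,0,0,0],[0,0,0,0],[0,0,0,0],[0,0,0,0],[0,0,0,0]])

```text
clock: 48.3
eef_pos: [0.4617, 0.1926, 0.1541]
tool_rot: [0.173, 0.985, -0.0, -0.0]
ft_force: [-0.0, 0.4, -1.8]
grip_width: 0.0329
grasp_force: 61.5
```

Emit:
apply_moves(commands=[[0,0,0,0],[0,0,0,0],[0,0,0,0],[0,0,0,0],[0,0,0,0]])

```text
clock: 48.72
eef_pos: [0.4617, 0.1926, 0.1541]
tool_rot: [0.173, 0.985, -0.0, -0.0]
ft_force: [-0.2, 0.6, -1.8]
grip_width: 0.0331
grasp_force: 61.5
```

Emit:
apply_moves(commands=[[0,0,0,0],[0,0,0,0],[0,0,0,0],[0,0,0,0],[0,0,0,0]])

```text
clock: 49.13
eef_pos: [0.4617, 0.1926, 0.1541]
tool_rot: [0.173, 0.985, -0.0, -0.0]
ft_force: [-0.6, 0.5, -1.8]
grip_width: 0.0332
grasp_force: 61.5
```

Emit:
apply_moves(commands=[[0,0,0,0],[0,0,0,0],[0,0,0,0],[0,0,0,0],[0,0,0,0]])

```text
clock: 49.55
eef_pos: [0.4617, 0.1926, 0.1541]
tool_rot: [0.173, 0.985, -0.0, -0.0]
ft_force: [0.1, -0.4, -1.9]
grip_width: 0.0329
grasp_force: 61.5
```

Emit:
apply_moves(commands=[[0,0,0,0],[0,0,0,0],[0,0,0,0],[0,0,0,0],[0,0,0,0]])

```text
clock: 49.97
eef_pos: [0.4617, 0.1926, 0.1541]
tool_rot: [0.173, 0.985, -0.0, 0.0]
ft_force: [-0.3, -0.5, -2.5]
grip_width: 0.0326
grasp_force: 61.5
```

Emit:
apply_moves(commands=[[0,0,0,0],[0,0,0,0],[0,0,0,0],[0,0,0,0],[0,0,0,0]])

```text
clock: 50.38
eef_pos: [0.4617, 0.1926, 0.1541]
tool_rot: [0.173, 0.985, 0.0, 0.0]
ft_force: [0.4, 0.4, -1.7]
grip_width: 0.0329
grasp_force: 61.5
```

Emit:
apply_moves(commands=[[0,0,-1,0],[0,0,-1,0],[0,0,0,0],[0,0,0,0],[0,0,0,0]])

```text
clock: 50.8
eef_pos: [0.4614, 0.1925, 0.1935]
tool_rot: [0.173, 0.985, -0.0, -0.0]
ft_force: [0.8, -1.3, -1.1]
grip_width: 0.0333
grasp_force: 61.6
```

Emit:
apply_moves(commands=[[-0.503,-0.969,0,0],[-0.503,-0.969,0,0],[-0.503,-0.969,0,0],[-0.503,-0.969,0,0],[-0.503,-0.969,0,0]])

```text
clock: 51.22
eef_pos: [0.475, 0.0833, 0.1926]
tool_rot: [0.173, 0.985, -0.0, -0.001]
ft_force: [0.7, -0.3, -1.4]
grip_width: 0.0328
grasp_force: 61.5
```

Emit:
apply_moves(commands=[[-0.503,-0.969,0,0],[-0.503,-0.969,0,0],[-0.503,-0.969,0,0],[-0.503,-0.969,0,0],[-0.503,-0.969,0,0]])

```text
clock: 51.63
eef_pos: [0.4892, -0.025, 0.1926]
tool_rot: [0.173, 0.985, -0.0, -0.001]
ft_force: [0.8, 0.0, -0.7]
grip_width: 0.0328
grasp_force: 61.5
```

Emit:
apply_moves(commands=[[-0.503,-0.969,0,0],[-0.503,-0.969,0,0],[-0.503,-0.969,0,0],[-0.503,-0.969,0,0],[-0.503,-0.969,0,0]])

```text
clock: 52.05
eef_pos: [0.5034, -0.133, 0.1925]
tool_rot: [0.173, 0.985, 0.0, -0.001]
ft_force: [-0.3, 0.3, -1.8]
grip_width: 0.0327
grasp_force: 61.5
```

Emit:
apply_moves(commands=[[-0.503,-0.969,0,0],[-0.503,-0.969,0,0],[-0.503,-0.969,0,0],[-0.503,-0.969,0,0],[-0.503,-0.969,0,0]])

```text
clock: 52.47
eef_pos: [0.5176, -0.2411, 0.1923]
tool_rot: [0.173, 0.985, 0.0, -0.002]
ft_force: [1.1, 0.4, -1.6]
grip_width: 0.0327
grasp_force: 61.5
```

Emit:
apply_moves(commands=[[-0.503,-0.969,0,0],[-0.503,-0.969,0,0],[0,0,0,0],[0,0,0,0],[0,0,0,0]])

```text
clock: 52.88
eef_pos: [0.5234, -0.283, 0.1926]
tool_rot: [0.173, 0.985, 0.001, -0.001]
ft_force: [0.5, -0.3, -1.3]
grip_width: 0.0329
grasp_force: 61.5
```

Emit:
apply_moves(commands=[[0,0,1,0],[0,0,1,0],[0,0,1,0],[0,0,1,0],[0,0,1,0]])

```text
clock: 53.3
eef_pos: [0.5239, -0.2821, 0.0931]
tool_rot: [0.172, 0.985, 0.0, -0.0]
ft_force: [-0.1, 0.3, -0.5]
grip_width: 0.0329
grasp_force: 61.5
```

Emit:
apply_moves(commands=[[0,0,1,0],[0,0,0.8,0],[0,0,0.5,0],[0,0,0,0],[0,0,0,0]])

```text
clock: 53.72
eef_pos: [0.5239, -0.2828, 0.0479]
tool_rot: [0.173, 0.985, 0.0, -0.001]
ft_force: [0.2, 0.3, -0.9]
grip_width: 0.0335
grasp_force: 61.5
```

Emit:
apply_moves(commands=[[0,0,0.5,0],[0,0,0.3,0],[0,0,0.1,0],[0,0,0,0],[0,0,0,0]])

```text
clock: 54.13
eef_pos: [0.5242, -0.2838, 0.0302]
tool_rot: [0.173, 0.985, 0.0, 0.0]
ft_force: [0.3, -0.4, -0.6]
grip_width: 0.033
grasp_force: 61.5
```

Emit:
apply_moves(commands=[[0,0,0.1,0],[0,0,0,0],[0,0,0,0],[0,0,0,0],[0,0,0,0]])

```text
clock: 54.55
eef_pos: [0.5243, -0.2838, 0.0283]
tool_rot: [0.173, 0.985, -0.0, 0.0]
ft_force: [0.2, -0.3, -1.8]
grip_width: 0.0326
grasp_force: 61.5
```

Emit:
apply_moves(commands=[[0,0,0.07,0],[0,0,0,0],[0,0,0,0],[0,0,0,0],[0,0,0,0]])

```text
clock: 54.97
eef_pos: [0.5243, -0.2838, 0.0268]
tool_rot: [0.173, 0.985, -0.0, 0.0]
ft_force: [0.5, -0.5, -0.2]
grip_width: 0.0329
grasp_force: 61.6
```

Emit:
apply_moves(commands=[[0,0,0,0],[0,0,0,0],[0,0,0,0],[0,0,0,0],[0,0,0,0]], claw=0)

```text
clock: 55.38
eef_pos: [0.5242, -0.2837, 0.0268]
tool_rot: [0.173, 0.985, -0.0, 0.0]
ft_force: [-0.4, -0.4, -1.2]
grip_width: 0.085
grasp_force: 0.0
```

Emit:
apply_moves(commands=[[0,0,-0.4,0],[0,0,-1,0],[0,0,-1,0],[0,0,-1,0],[0,0,-1,0]])

```text
clock: 55.8
eef_pos: [0.5241, -0.2837, 0.1162]
tool_rot: [0.173, 0.985, -0.0, 0.0]
ft_force: [0.4, -0.5, 0.3]
grip_width: 0.0853
grasp_force: 0.0
```

Emit:
apply_moves(commands=[[0.5,0,-1,0],[0.5,0,-1,0],[0.5,0,-1,0],[0.5,0,-1,0],[0.5,0,-1,0]])

```text
clock: 56.22
eef_pos: [0.4766, -0.2664, 0.2164]
tool_rot: [0.173, 0.985, -0.0, 0.0]
ft_force: [1.1, 0.3, 0.6]
grip_width: 0.085
grasp_force: 0.0
```

Emit:
apply_moves(commands=[[1,0,0,0],[1,0,0,0],[1,0,0,0],[0,0,0,0],[0,0,0,0]])

```text
clock: 56.63
eef_pos: [0.4202, -0.246, 0.2157]
tool_rot: [0.174, 0.985, -0.0, 0.001]
ft_force: [-0.3, -0.1, 0.5]
grip_width: 0.0853
grasp_force: 0.0
```

```bash
python3 - <<'E'
from h import *
b=cam('top');a=cam('scene')
k=cv2.resize(b['image'][120:290,90:390],(800,453),interpolation=cv2.INTER_CUBIC)
cv2.imwrite('pics/fin.png',k)
cv2.imwrite('pics/fin2.png',cv2.resize(a['image'][110:340,110:440],(800,557),interpolation=cv2.INTER_CUBIC))
print(bot.get_obs()['clock'])
E
```

```text
56.7333
```

View pics/fin2.png

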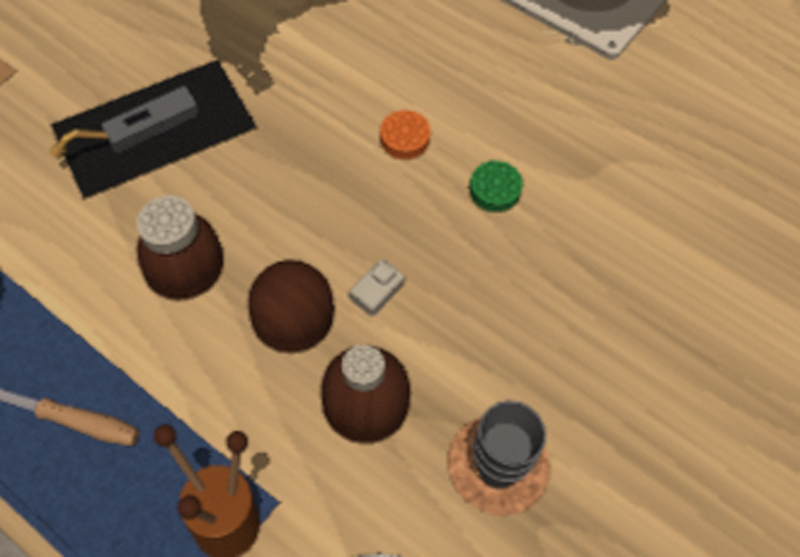

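The final view shows the wand on its mat at (150,115), rosettes balanced at (167,225) and (363,367), the cup stack at (508,440) and the offcut untouched at (377,287). Handing in.

```bash
python3 -c "
from workcell import bot
print(bot.job_done())"
```

```text
the job is handed in; nothing more can be done
None
```

I handed the job in at about 57 s: both rosettes present (large, small) are balanced and were sprayed in order, the wand is back on its mat and both loose cups are nested, but the large rosette sits roughly 2 mm off centre, and I viewed 16 pictures against your limit of 14.

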